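Lock the vibration meter's battery cover with the blade key

TASK

A fresh battery is in the blue vibration meter and its white slotted cover sits loose in the metal ring, standing up on the battery spring: take the red-handled blade key from the wooden block, put its blade in the slot, press the cover down gently (the battery must never be squeezed with 20 N or more) and turn it clockwise, seen from above, until you feel its stop, where you turn no harder because the lugs are thin plastic, and let it rise into its catch so that it stays locked. Turn it only with the key, never with the fingers. Then stand the key back upright in its pocket in the block, fully home, let go, and leave everything else on the bench as it was.

Things in the scene. Friction and masses are not known exactly. Their poses are not given: they have to be found in the camera images.
- meter: Blue vibration meter, fixed on the bench: flat top 105 mm high, from x = -46 to 60 mm and 170 mm wide (y), with the battery socket in it; the front with the yellow dial slopes down from x = 60 to x = 125 mm. Origin on the socket's axis, at bench height; z up. On the top a grey metal bayonet ring, outer diameter 68 mm, 4 mm thick (its top 109 mm above the bench).
- socket (a point): Centre of the bayonet ring at the height of its top face, 109 mm above the bench. Same axes as meter. The ring's two notches (short white marks) lie at +x and -x of the meter; the cover's lugs stand in them at the start.
- lock_marks: The two red arcs on the ring's top face, each 32 degrees long. Origin: centre of the ring at its top face; x runs through the middles of both arcs, turned 62 degrees clockwise (seen from above) from the meter's x. The hidden stop and catch lie somewhere within the arcs, elsewhere from meter to meter: locked, the cover's slot (its x axis) points at some place in the red arcs, 46 to 78 degrees round.
- cover: Loose white battery cover: disc 36 mm across, 13 mm high, with two lugs (3 mm high at its underside, at its +x and -x, 45 mm over both) and a slot across its top. Origin: centre of its underside; x along the slot, z up. At the start it stands on the sprung battery, origin 3 mm below the ring's top face, top 10 mm above it, slot within about 4 degrees of the meter's x.
- cover_slot (a point): Centre of the slot's floor, 8 mm above the cover's origin. The slot runs along the cover's x right across the top, 4.5 mm wide, 5 mm deep, dark floor; a blade in it has 2 mm play, 5 degrees of turn. Cover and key together feel under 0.08 Nm of friction while turning, and a sharp rise at the stop: 0.1 to 0.15 Nm there is plenty, a key force (press and twist, summed) of 35 N breaks the lugs.
- cell: The fresh battery, hidden under the cover, which rests on its flat end; origin 65 mm below the ring's top face at the start. Its spring gives way at about 3 N and takes 1.3 N more per mm, hard bottom at 5.8 mm (10.5 N). The cover turns only when pressed down 4 mm or more (about 8 N), its lugs then passing under the ring's lip; let go at the stop it rises again by 1.5 mm or more into the catch, 2.5 mm below its start.
- tool_block: Wooden tool block, fixed on the bench: 116 mm (x) by 56 mm (y), 34 mm high, with the key's pocket in the middle and two short bits 10 mm tall at each end, 46 mm from the middle. Origin: centre of its underside; z up.
- pocket (a point): Mouth of the key's pocket, centre of the block's top face, 34 mm above the bench. The pocket is 32 mm along the block's x, 8 mm along y, 20 mm deep. The key stands in it with its collar on the top face, so its blade tip (origin) is then 12 mm below this point.
- key: Blade key, 56 mm tall, about 60 g. Origin: centre of the blade's tip edge; z up along the key, x along the blade's width. Steel blade 24 mm wide (x), 2.5 mm thick (y), 12 mm long; round steel collar 36 mm across from z = 12 to 16 mm; red flat handle 34 mm (x) by 12 mm (y) from z = 16 to 56 mm, to be gripped across its 12 mm thickness (along y). At the start upright in the block.
- old_cell: Bystander: spent battery standing upright, copper-coloured, 33 mm across, 61 mm tall; origin at the centre of its underside.
- v_block: Bystander: dark steel V-block 70 x 60 x 44 mm; origin at the centre of its underside.
- ring_gauge: Bystander: steel ring gauge lying flat, 64 mm across, 18 mm high; origin at the centre of its underside.
- micrometer: Bystander: outside micrometer with green frame lying flat, about 140 x 60 mm, 14 mm high; origin on the bench, near the middle of the frame.
- pickup: Bystander: dark steel vibration pick-up standing on its magnet, 28 mm across, 42 mm tall; origin at the centre of its underside.
- oil_bottle: Bystander: white oil bottle with red cap, 42 mm across, 85 mm tall; origin at the centre of its underside.
Not all that is in view belongs to the job. Leave any green or yellow look-alike of the key alone. What is meant by the cover is not purple, and is the smaller of those in its own colour.

How it is judged:
By the outcome, as a careful person would: the job done as asked, in the order asked, and still so for the second after the job is handed in, with the robot touching nothing.
It also fails if it takes over 72 s, if anything falls off the work surface, if the arm or the gripper's body presses on something with over 40 N, if the wrist force passes 120 N, or if a joint passes its speed limit or range.

ROBOT

A 6-joint arm with a two-finger parallel gripper is mounted at the origin on the work surface. World frame = base frame: x ahead of the robot, y to its left, z up, the work surface at z = 0. Lengths are in m, angles in rad, forces in N, time in s.
With the tool pointing down it reaches from about 0.275 to 0.825 m from the base axis. Payload 5.2 kg.
Tool frame: the origin (TCP) lies midway between the tips of the shut fingers; the grasp point (between the pads) lies 19 mm behind it; z points along the fingers, y is the direction in which the jaws open and shut (so a half turn about z gives the same grasp; the last joint's range is limited). The gripper opens to 93 mm and grips with 3 to 60 N. Pads are 15 mm wide; open, the fingers measure 128 mm over their backs; the gripper's body (75 mm by 188 mm) begins 65 mm behind the grasp point.
Start: joints at [0.96, 0.259, 1.535, -0, 1.348, -0.203], TCP at [0.218, 0.505, 0.219] pointing down, gripper open.
Joint ranges: [-3.14, 3.14], [-0.91, 2.08], [0.19, 2.58], [-1.22, 4.36], [0.22, 2.71], [-3.12, 3.12]. Speed limits (rad/s): [2.57, 2.57, 3.14, 3.14, 3.14, 3.14].

INTERFACE

Orientations are given as a 3x3 rotation matrix whose columns are the frame's x, y, z axes.
In Python, from rig import get_obs, get_image, camera_model, sign_off gives the robot as it stands.
- The arm moves only by the tool step_arm, never from a script. Its arguments are lists of equal length, an entry for each row: "xyz": the shift along the tool's x, y, z in m, a list of three; "dr": the turn, a rotation vector about the tool's x, y, z in degrees, a list of three. In form: {"xyz": [[tx, ty, tz], ...], "dr": [[ax, ay, az], ...]}. A call has 1 to 8 rows; each row shifts and turns the pose as measured when the row begins, along the tool's axes as they then stand; what a row does not reach is not made up. A row lasts 1/10 s, in which the tool goes at most 50 mm and 8.59 degrees, less where a joint would pass 70% of its speed; a pose out of reach is approached as far as the arm can. A call is refused whole if a number of a shift passes 0.05 or a number of a turn 8.59, either way. A call with a gripper value outside its range is refused whole. "gripper" is the opening in per cent of the stroke, from 0 (shut) to 100 (fully open), set as the call begins (left out, the last holds). The fingers move at their own pace and stop on an object; "squeeze" is the grip in N (left out, the last holds). Time passes only in rows, so rows that do not move let the fingers close. It gives the time, the measured TCP pose, the force and the opening at its end, in the units of the state.
- get_obs(): the state, without advancing time (a new reading comes with each control period).
- get_image(name): name is "scene" or "top"; returns the picture (420x560x3 uint8, red, green, blue); there is no depth.
- camera_model(name): a dict with "vfov" (degrees; the focal length in pixels is half the picture's height over the tangent of half this angle, whatever the lens; pixels are square), "cx", "cy" (the principal point, pixels), "k1" (the pictures are not rectified: a ray, as slopes to the right and down, at radius r is drawn at 1 + k1 r^2 times it, then the intrinsics apply), "pose" (4x4, takes a point from camera to world coordinates). Camera axes: x right, y down, z forward; pixel columns grow to the right and rows downward; lengths in m; the calibration is good to about 2 mm. A picture is of the moment at which its call begins. camera_model takes no time and is no camera call.
- sign_off(): hands the job in, once; it reports no verdict.
The state is a dict: "t": time; "joints": joint angles; "qd": joint speeds; "joint_torque": joint torques, N m; "eef_pos": TCP position; "orientation": TCP orientation; "force": force on the tool from outside, world axes, zero at the start; "ft_torque": the same for the moment, N m; "grip_width": finger opening in m.
Only numpy, scipy, OpenCV 4.12 (cv2) and the standard library are available. Lean on these libraries where they do the work, as an engineer would, in place of code of your own. Each camera call takes 0.05 s, during which the arm holds its last target.

## Working session

There is one attempt and no reset: what is moved stays moved. The work goes in short steps, Python scripts to look and compute and a tool call to move; the robot and the scene stay as the last step left them, time stands still between calls to the robot, and variables do not carry over. Pictures are saved under pics/ and viewed, and the job is handed in when it is done.

Besides the shell and the picture viewer there is one more tool, called after "Emit:" as name(argument=value, ...) on one line, values as JSON. step_arm: Moves the arm, as the interface text tells. Its arguments: {"type":"object","properties":{"xyz":{"type":"array","items":{"type":"array","items":{"type":"number"}}},"dr":{"type":"array","items":{"type":"array","items":{"type":"number"}}},"gripper":{"type":"number"},"squeeze":{"type":"number"}},"required":["xyz","dr"]}

```bash
ls; mkdir -p pics
python3 - <<'E'
from rig import *
import cv2
for n in("scene","top"):
    im=get_image(n);cv2.imwrite(f"pics/{n}0.png",im[:,:,::-1])
    m=camera_model(n);print(n,m)
o=get_obs();print(o)
E
```

```text
pics
scene {'vfov': 48.3383880049534, 'cx': 280.1088208165378, 'cy': 211.73309604821208, 'k1': -0.09643731545525969, 'pose': array([[-0.81491491,  0.37431625, -0.4424941 ,  1.07175128],
       [ 0.57942056,  0.50821795, -0.63717057,  0.72780985],
       [-0.01361985, -0.77562998, -0.63104092,  0.80613149],
       [ 0.        ,  0.        ,  0.        ,  1.        ]])}
top {'vfov': 57.83136833034142, 'cx': 270.2934021713623, 'cy': 210.95306719548415, 'k1': 0.0016465022822891315, 'pose': array([[ 0.02552911, -0.9981608 ,  0.05498447,  0.49105066],
       [-0.9993487 , -0.02688539, -0.02406973,  0.01564903],
       [ 0.02550374, -0.05433418, -0.99819705,  1.20118187],
       [ 0.        ,  0.        ,  0.        ,  1.        ]])}
{'t': 0.1, 'joints': array([ 9.60184733e-01,  2.59247127e-01,  1.53596180e+00, -6.25846965e-06,
        1.34800325e+00, -2.02789571e-01]), 'qd': array([-0.00105542, -0.00106346, -0.00326581, -0.00049036,  0.00033309,
        0.00101142]), 'joint_torque': array([ 2.83983900e-03, -4.38203073e+01, -2.84646159e+01,  7.19544757e-02,
        3.62103805e-02, -1.03600767e-04]), 'eef_pos': array([0.21782494, 0.50449426, 0.21791797]), 'orientation': array([[-9.17987211e-01,  3.96608910e-01, -9.23585742e-04],
       [ 3.96609856e-01,  9.17986303e-01, -1.33037494e-03],
       [ 3.20200506e-04, -1.58757039e-03, -9.99998689e-01]]), 'force': array([-0.34017998,  0.02254621,  0.30189818]), 'ft_torque': array([ 0.00231088, -0.04469078,  0.01060796]), 'grip_width': 0.09302406922279802}
```

View pics/scene0.png

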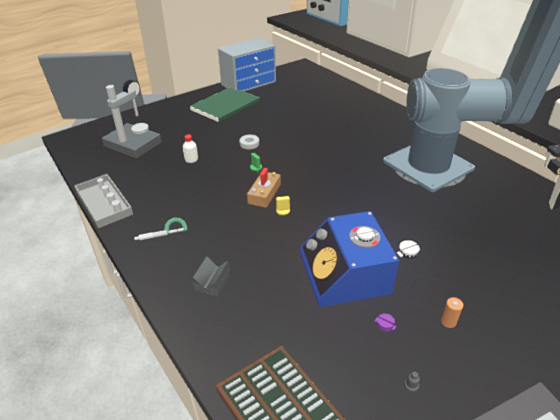

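View pics/top0.png

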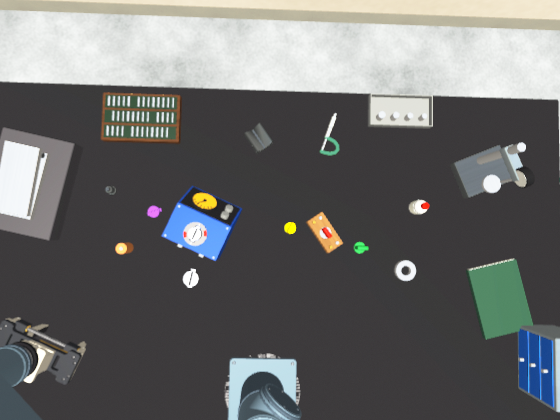

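Run:
```python
import cv2,numpy as np
t=cv2.imread("pics/top0.png");s=cv2.imread("pics/scene0.png")
a=cv2.resize(t[180:290,150:250],None,fx=5.4,fy=5.4,interpolation=cv2.INTER_CUBIC);cv2.imwrite("pics/c1.png",a)
a=cv2.resize(t[195:265,285:375],None,fx=8,fy=8,interpolation=cv2.INTER_CUBIC);cv2.imwrite("pics/c2.png",a)
a=cv2.resize(s[205:265,300:430],None,fx=6,fy=6,interpolation=cv2.INTER_CUBIC);cv2.imwrite("pics/c3.png",a)
a=cv2.resize(s[145:220,235:305],None,fx=8,fy=8,interpolation=cv2.INTER_CUBIC);cv2.imwrite("pics/c4.png",a)
```

```text
(no output)
```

View pics/c1.png

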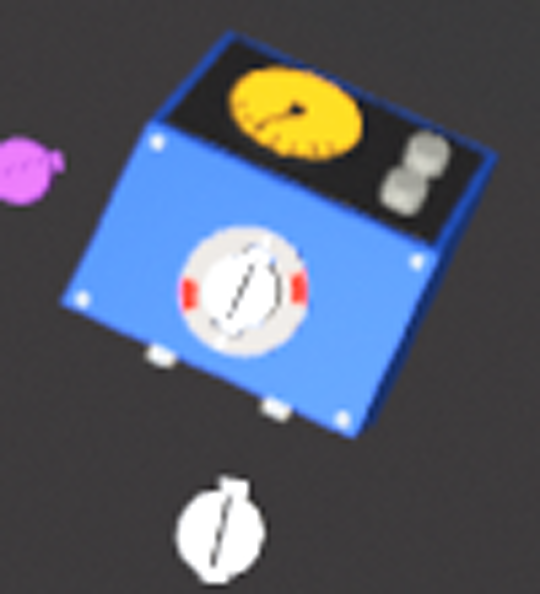

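View pics/c2.png

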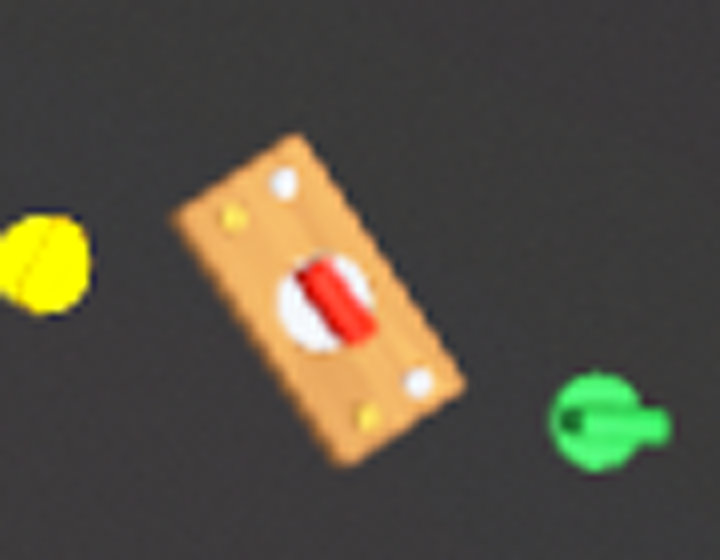

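View pics/c3.png

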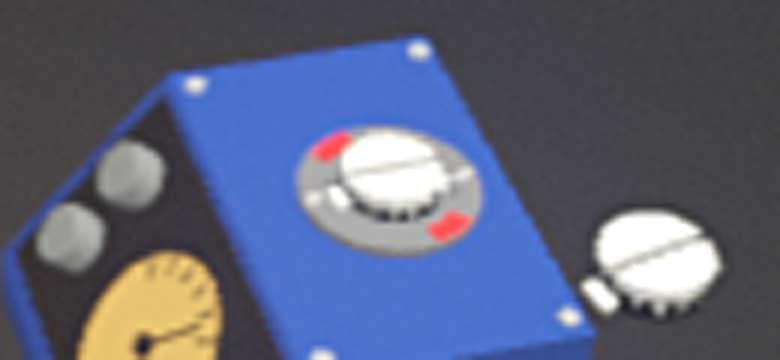

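View pics/c4.png

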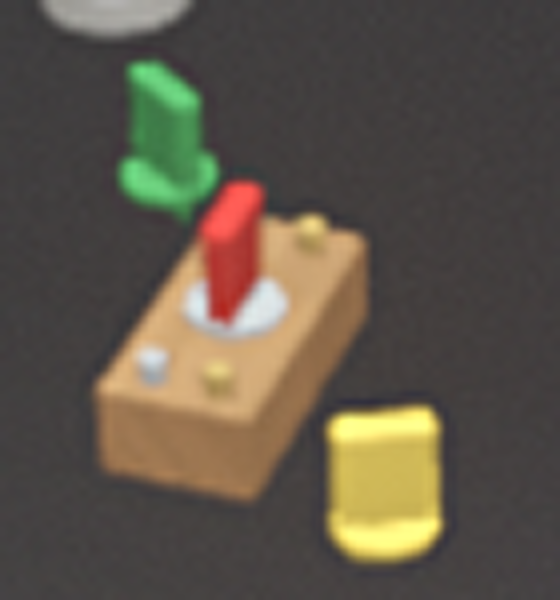

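```bash
cat > h.py <<'E'
import numpy as np,cv2
from rig import *
from scipy.optimize import least_squares
M={n:camera_model(n) for n in("scene","top")}
def proj(n,P):
    m=M[n];P=np.atleast_2d(P);T=m["pose"];c=(P-T[:3,3])@T[:3,:3]
    u=c[:,:2]/c[:,2:];r2=(u**2).sum(1,keepdims=True);u=u*(1+m["k1"]*r2)
    f=210/np.tan(np.radians(m["vfov"]/2));return u*f+[m["cx"],m["cy"]]
def ray(n,p,z):
    m=M[n];f=210/np.tan(np.radians(m["vfov"]/2))
    d=(np.array(p,float)-[m["cx"],m["cy"]])/f;u=d.copy()
    for _ in range(20):u=d/(1+m["k1"]*(u@u))
    T=m["pose"];v=T[:3,:3]@np.r_[u,1];o=T[:3,3];return o+v*(z-o[2])/v[2]
def un(p,s,off):return (np.array(p,float)+.5)/s-.5+off
def rz(a):return np.array([[np.cos(a),-np.sin(a),0],[np.sin(a),np.cos(a),0],[0,0,1]])
def pose(v,P):return np.array(P)@rz(v[2]).T+[v[0],v[1],0]
def fit(obs,v0):
    g=lambda v:np.concatenate([(proj(n,pose(v,P))-q).ravel() for n,P,q in obs])
    r=least_squares(g,v0);return r.x,np.round(r.fun.reshape(-1,2),2)
E
python3 - <<'E'
from h import *
B=lambda x,y:[x*.058,y*.028,.034]
tb=("top",[B(1,1),B(1,-1),B(-1,-1),B(-1,1)],un([(172,214),(298,134),(466,384),(345,466)],8,[285,195]))
sb=("scene",[B(1,1),B(-1,1),B(1,-1)],un([(252,415),(366,240),(97,388)],8,[235,145]))
for o in([tb],[sb],[tb,sb]):
    x,r=fit(o,[.45,-.1,.6]);print("block",np.round(x,4),np.degrees(x[2]).round(1));print(r.tolist())
H=.105
tm=("top",[[.06,.085,H],[-.046,.085,H],[-.046,-.085,H],[.06,-.085,H]],un([(148,122),(62,302),(355,437),(435,247)],5.4,[150,180]))
sm=("scene",[[.06,-.085,H],[-.046,-.085,H],[-.046,.085,H]],un([(170,75),(425,38),(593,333)],6,[300,205]))
for o in([tm],[sm],[tm,sm]):
    x,r=fit(o,[.45,.2,-.4]);print("meter",np.round(x,4),np.degrees(x[2]).round(1));print(r.tolist())
print("ring top",ray("top",un((243,290),5.4,[150,180]),.109))
# cover top slot centre
print("slot top",ray("top",un((242,291),5.4,[150,180]),.118), ray("scene",un((392,170),6,[300,205]),.118))
print("ring scene",ray("scene",un((389,190),6,[300,205]),.107))
E
```

```text
block [ 0.4951 -0.1812  0.6159] 35.3
[[0.47, 0.05], [-0.3, -0.04], [-0.16, 0.02], [-0.01, -0.03]]
block [ 0.4929 -0.1828  0.6046] 34.6
[[-0.24, 0.54], [0.03, -0.51], [0.22, -0.08]]
block [ 0.4945 -0.1815  0.6131] 35.1
[[0.59, 0.21], [-0.15, 0.16], [-0.09, 0.28], [0.03, 0.18], [-0.24, 0.95], [-0.28, -0.21], [0.13, 0.42]]
meter [ 0.4822  0.2036 -0.3929] -22.5
[[-0.4, -0.25], [-0.1, 0.19], [0.01, -0.61], [0.49, 0.67]]
meter [ 0.4809  0.2038 -0.413 ] -23.7
[[-0.2, -0.06], [0.11, -0.17], [0.08, 0.16]]
meter [ 0.4815  0.204  -0.4026] -23.1
[[-0.24, -0.22], [-0.26, 0.08], [-0.4, -0.19], [0.42, 1.23], [-0.64, 0.29], [-0.45, -0.12], [0.24, 0.09]]
ring top [0.48154646 0.20374129 0.109     ]
slot top [0.48108857 0.20269379 0.118     ] [0.48143979 0.20434865 0.118     ]
ring scene [0.48059867 0.20346956 0.107     ]
```

```bash
cat >> h.py <<'E'
from scipy.spatial.transform import Rotation as R
def Rt(yawx,tilt=None): # tool down, tool x at yaw (deg)
    a=np.radians(yawx);x=np.array([np.cos(a),np.sin(a),0]);z=np.array([0,0,-1.]);return np.c_[x,np.cross(z,x),z]
def state():
    o=get_obs();x=o["orientation"][:,0]
    print("t %.2f"%o["t"],"p",np.round(o["eef_pos"]*1000,1),"yawx %.2f"%np.degrees(np.arctan2(x[1],x[0])),"tilt",np.round(np.degrees(o["orientation"][:2,2]),2),"F",np.round(o["force"],2),"T",np.round(o["ft_torque"],3),"w %.1f"%(o["grip_width"]*1000),"q",np.round(o["joints"],2));return o
def plan(p,yawx,n,o=None):
    """n rows ideal from the present pose"""
    o=o or state();p0=o["eef_pos"];R0=o["orientation"];R1=Rt(yawx)
    w=R.from_matrix(R0.T@R1).as_rotvec();xs=[];ds=[];Rc=R0
    for i in range(n):
        d=Rc.T@(np.array(p)-p0)/n;xs.append(np.round(d,4).tolist());ds.append(np.round(np.degrees(w)/n,2).tolist())
        Rc=Rc@R.from_rotvec(w/n).as_matrix()
    print("xyz",xs);print("dr",ds)
E
python3 - <<'E'
from h import *
print(ray("top",un((340,302),8,[285,195]),.078),ray("scene",un((232,211),8,[235,145]),.078))
plan([.4945,-.1815,.21],-145+0.,16)
E
```

```text
[ 0.49411132 -0.18119005  0.078     ] [ 0.49440696 -0.18030973  0.078     ]
t 0.10 p [217.8 504.5 217.9] yawx 156.63 tilt [-0.05 -0.08] F [-0.34  0.02  0.3 ] T [ 0.002 -0.045  0.011] w 93.0 q [ 0.96  0.26  1.54 -0.    1.35 -0.2 ]
xyz [[-0.0329, -0.0325, 0.0005], [-0.0307, -0.0345, 0.0005], [-0.0285, -0.0364, 0.0005], [-0.0261, -0.0382, 0.0005], [-0.0236, -0.0397, 0.0005], [-0.0211, -0.0412, 0.0005], [-0.0184, -0.0424, 0.0005], [-0.0157, -0.0435, 0.0005], [-0.0129, -0.0444, 0.0005], [-0.01, -0.0451, 0.0005], [-0.0071, -0.0457, 0.0005], [-0.0042, -0.046, 0.0005], [-0.0013, -0.0462, 0.0005], [0.0017, -0.0462, 0.0005], [0.0046, -0.046, 0.0005], [0.0075, -0.0456, 0.0005]]
dr [[-0.0, -0.0, -3.65], [-0.0, -0.0, -3.65], [-0.0, -0.0, -3.65], [-0.0, -0.0, -3.65], [-0.0, -0.0, -3.65], [-0.0, -0.0, -3.65], [-0.0, -0.0, -3.65], [-0.0, -0.0, -3.65], [-0.0, -0.0, -3.65], [-0.0, -0.0, -3.65], [-0.0, -0.0, -3.65], [-0.0, -0.0, -3.65], [-0.0, -0.0, -3.65], [-0.0, -0.0, -3.65], [-0.0, -0.0, -3.65], [-0.0, -0.0, -3.65]]
```

Candidates in the top view:
- **Keys:** red at (326,233), yellow at (290,228), green at (361,248). I take the red one, which stands in the wooden block.
- **Covers:** white in the ring at (194,233), a larger white one on the bench at (190,278), purple at (154,211). I take the one in the ring.

The close crops confirm both choices, and block, key and meter agree between the two cameras to within about 2 mm.

Emit:
step_arm(xyz=[[-0.033,-0.033,0],[-0.031,-0.034,0],[-0.029,-0.036,0],[-0.026,-0.038,0],[-0.024,-0.04,0],[-0.021,-0.041,0],[-0.018,-0.042,0],[-0.016,-0.043,0]], dr=[[0,0,-3.6],[0,0,-3.6],[0,0,-3.6],[0,0,-3.6],[0,0,-3.6],[0,0,-3.6],[0,0,-3.6],[0,0,-3.6]], gripper=60)

```text
t: 0.9
eef_pos: [0.3599, 0.1562, 0.2147]
orientation: [[-0.992, -0.126, -0.004], [-0.126, 0.992, -0.003], [0.004, -0.002, -1.0]]
force: [0.9, -0.5, -0.5]
grip_width: 0.0562
```

```bash
python3 -c "
from h import *
plan([.4945,-.1815,.15],-145,10)"
```

```text
t 0.90 p [359.9 156.2 214.7] yawx -172.75 tilt [-0.24 -0.15] F [ 0.9  -0.51 -0.5 ] T [ 0.077 -0.034  0.007] w 56.2 q [ 0.13 -0.03  1.88 -0.    1.3  -1.57]
xyz [[-0.0091, -0.0352, 0.0065], [-0.0074, -0.0356, 0.0065], [-0.0057, -0.0359, 0.0065], [-0.0039, -0.0361, 0.0065], [-0.0022, -0.0363, 0.0065], [-0.0004, -0.0363, 0.0065], [0.0014, -0.0363, 0.0065], [0.0031, -0.0362, 0.0065], [0.0049, -0.036, 0.0065], [0.0066, -0.0357, 0.0065]]
dr [[-0.01, -0.03, -2.77], [-0.01, -0.03, -2.77], [-0.01, -0.03, -2.77], [-0.01, -0.03, -2.77], [-0.01, -0.03, -2.77], [-0.01, -0.03, -2.77], [-0.01, -0.03, -2.77], [-0.01, -0.03, -2.77], [-0.01, -0.03, -2.77], [-0.01, -0.03, -2.77]]
```

Emit:
step_arm(xyz=[[-0.009,-0.035,0.006],[-0.007,-0.036,0.006],[-0.006,-0.036,0.006],[-0.004,-0.036,0.006],[-0.002,-0.036,0.006],[0,-0.036,0.006],[0.001,-0.036,0.006],[0.003,-0.036,0.006]], dr=[[0,0,-2.8],[0,0,-2.8],[0,0,-2.8],[0,0,-2.8],[0,0,-2.8],[0,0,-2.8],[0,0,-2.8],[0,0,-2.8]])

```text
t: 1.7
eef_pos: [0.4706, -0.1257, 0.1648]
orientation: [[-0.863, -0.506, -0.003], [-0.506, 0.863, -0.001], [0.004, 0.001, -1.0]]
force: [1.2, 0.3, 0.0]
grip_width: 0.0557
```

```bash
python3 -c "
from h import *
plan([.4943,-.181,.12],-145,3)"
```

```text
t 1.70 p [ 470.6 -125.7  164.8] yawx -149.61 tilt [-0.2  -0.07] F [1.17 0.29 0.02] T [ 0.075 -0.001  0.013] w 55.7 q [-0.49  0.19  1.76 -0.    1.19 -2.59]
xyz [[0.0025, -0.0199, 0.0149], [0.003, -0.0198, 0.0149], [0.0036, -0.0197, 0.0149]]
dr [[0.01, -0.07, -1.54], [0.01, -0.07, -1.54], [0.01, -0.07, -1.54]]
```

Emit:
step_arm(xyz=[[0.0025,-0.02,0.015],[0.003,-0.02,0.015],[0.0036,-0.02,0.014],[0,0,0],[0,0,0]], dr=[[0,-0.07,-1.5],[0,-0.07,-1.5],[0,-0.07,-1.5],[0,0,0],[0,0,0]], gripper=45)

```text
t: 2.2
eef_pos: [0.4951, -0.1882, 0.1166]
orientation: [[-0.822, -0.57, -0.003], [-0.57, 0.822, 0.002], [0.001, 0.004, -1.0]]
force: [0.6, -0.6, 0.2]
grip_width: 0.0416
```

```bash
python3 -c "
from h import *
import cv2
o=state()
for n in('top','scene'):
    im=get_image(n);c=proj(n,[[.4944,-.181,.08]])[0].astype(int);x,y=c
    cv2.imwrite('pics/k1%s.png'%n,cv2.resize(im[y-35:y+35,x-45:x+45,::-1],None,fx=8,fy=8,interpolation=cv2.INTER_CUBIC));print(n,c)
plan([.4943,-.181,.042],-145,6)
"
```

```text
t 2.20 p [ 495.1 -188.2  116.6] yawx -145.24 tilt [-0.19  0.13] F [ 0.6  -0.61  0.24] T [ 0.086 -0.001  0.034] w 41.6 q [-0.57  0.32  1.72  0.    1.11 -2.75]
top [327 232]
scene [263 170]
t 2.30 p [ 495.3 -187.9  117.1] yawx -145.18 tilt [-0.13  0.09] F [ 0.46 -0.16  0.38] T [0.122 0.    0.002] w 41.9 q [-0.57  0.32  1.72  0.    1.11 -2.75]
xyz [[-0.0005, 0.001, 0.0125], [-0.0005, 0.001, 0.0125], [-0.0005, 0.001, 0.0125], [-0.0005, 0.001, 0.0125], [-0.0005, 0.001, 0.0125], [-0.0005, 0.001, 0.0125]]
dr [[0.03, -0.01, -0.03], [0.03, -0.01, -0.03], [0.03, -0.01, -0.03], [0.03, -0.01, -0.03], [0.03, -0.01, -0.03], [0.03, -0.01, -0.03]]
```

View pics/k1scene.png

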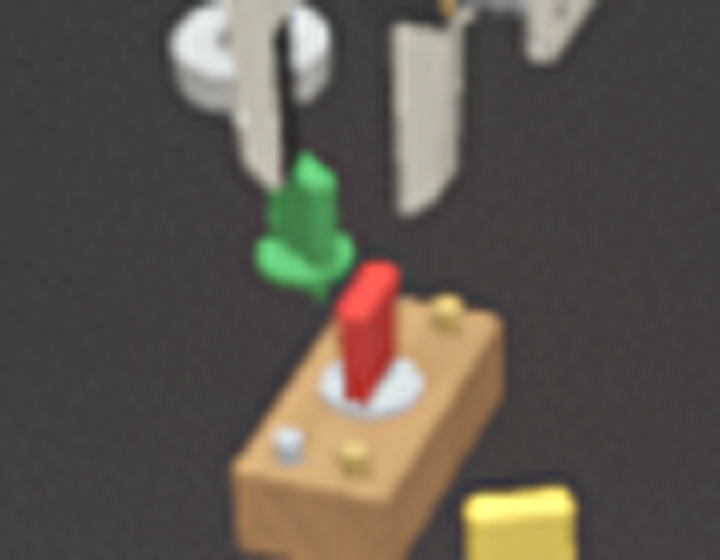

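View pics/k1top.png

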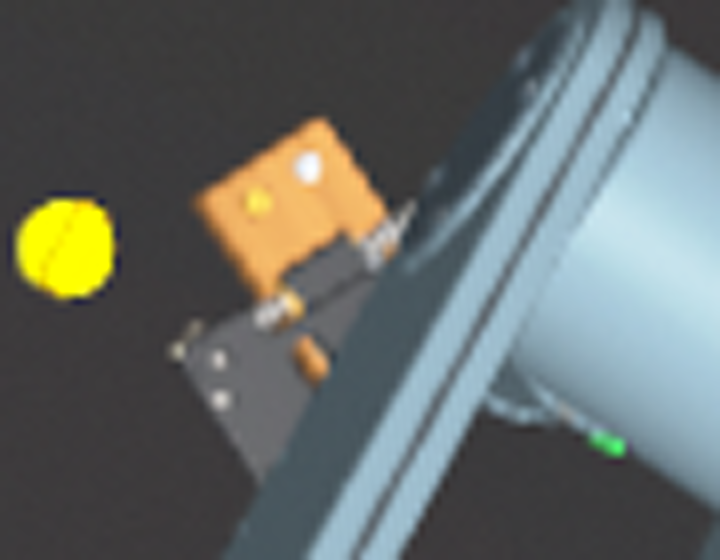

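Emit:
step_arm(xyz=[[-0.001,0.003,0.005],[-0.001,0.002,0.01],[0,0,0.01],[0,0,0]], dr=[[0,0,0],[0,0,0],[0,0,0],[0,0,0]])

```text
t: 2.7
eef_pos: [0.494, -0.1796, 0.0921]
orientation: [[-0.82, -0.573, 0.0], [-0.573, 0.82, 0.0], [-0.0, 0.0, -1.0]]
force: [-1.5, -0.8, 0.4]
grip_width: 0.0422
```

```bash
python3 -c "
from h import *
plan([.4943,-.181,.042],-145,4)
"
```

```text
t 2.70 p [ 494.  -179.6   92.1] yawx -145.04 tilt [0.01 0.03] F [-1.54 -0.79  0.35] T [ 0.06  -0.006 -0.04 ] w 42.2 q [-0.56  0.34  1.76  0.    1.04 -2.74]
xyz [[0.0001, -0.0003, 0.0125], [0.0001, -0.0003, 0.0125], [0.0001, -0.0003, 0.0125], [0.0001, -0.0003, 0.0125]]
dr [[0.0, 0.01, -0.01], [0.0, 0.01, -0.01], [0.0, 0.01, -0.01], [0.0, 0.01, -0.01]]
```

Emit:
step_arm(xyz=[[0,-0.001,0.012],[0,0,0.012],[0,0,0.012],[0,0,0.008],[0,0,0],[0,0,0]], dr=[[0,0,0],[0,0,0],[0,0,0],[0,0,0],[0,0,0],[0,0,0]])

```text
t: 3.3
eef_pos: [0.4941, -0.1799, 0.0431]
orientation: [[-0.819, -0.573, -0.002], [-0.573, 0.819, 0.002], [0.0, 0.002, -1.0]]
force: [-0.6, 0.4, 0.3]
grip_width: 0.0419
```

```bash
python3 -c "
from h import *
import cv2
plan([.4943,-.181,.042],-145,1)
for n in('scene',):
    im=get_image(n);c=proj(n,[[.4944,-.181,.08]])[0].astype(int);x,y=c
    cv2.imwrite('pics/k2%s.png'%n,cv2.resize(im[y-35:y+35,x-45:x+45,::-1],None,fx=8,fy=8,interpolation=cv2.INTER_CUBIC));print(n,c)
"
```

```text
t 3.30 p [ 494.1 -179.9   43.1] yawx -145.03 tilt [-0.1   0.09] F [-0.58  0.42  0.29] T [0.065 0.021 0.018] w 41.9 q [-0.56  0.4   1.81  0.    0.93 -2.74]
xyz [[0.0004, -0.001, 0.0011]]
dr [[0.13, -0.03, -0.03]]
scene [263 170]
```

View pics/k2scene.png

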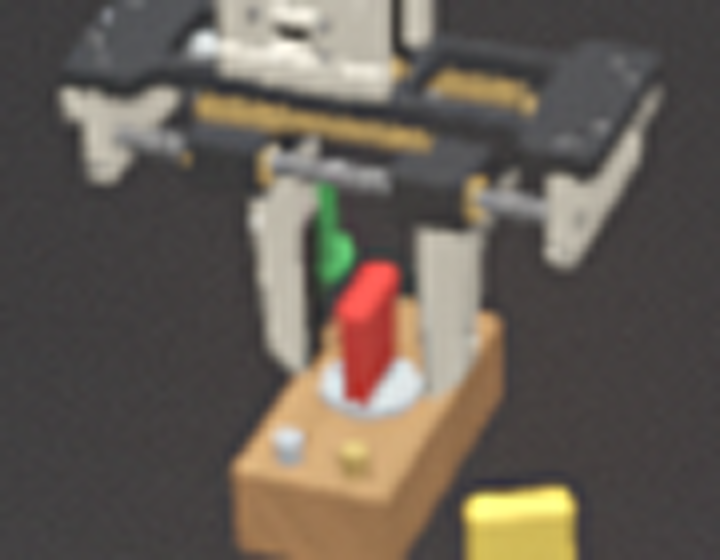

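Emit:
step_arm(xyz=[[0,-0.001,0.001],[0,0,0],[0,0,0],[0,0,0],[0,0,0],[0,0,0],[0,0,0]], dr=[[0,0,0],[0,0,0],[0,0,0],[0,0,0],[0,0,0],[0,0,0],[0,0,0]], gripper=0, squeeze=50)

```text
t: 4.05
eef_pos: [0.4958, -0.1816, 0.0439]
orientation: [[-0.819, -0.573, 0.001], [-0.573, 0.819, -0.001], [-0.001, -0.001, -1.0]]
force: [-0.1, 0.1, -0.3]
grip_width: 0.012
```

```bash
python3 -c "
from h import *
state()
"
```

```text
t 4.05 p [ 495.8 -181.6   43.9] yawx -145.03 tilt [ 0.08 -0.03] F [-0.06  0.09 -0.35] T [ 0.086 -0.025  0.01 ] w 12.0 q [-0.56  0.4   1.81  0.    0.93 -2.74]
```

```bash
python3 -c "
from h import *
for n,a,b,s,of in(('top',(231,318),(253,266),5.4,[150,180]),('scene',(440,157),(343,180),6,[300,205])):
    A=ray(n,un(a,s,of),.117);B=ray(n,un(b,s,of),.117);d=B-A;print(n,A,B,np.degrees(np.arctan2(d[1],d[0])),(A+B)/2)
s=cv2.imread('pics/scene0.png')
cv2.imwrite('pics/c5.png',cv2.resize(s[215:255,340:390],None,fx=14,fy=14,interpolation=cv2.INTER_CUBIC))
s=cv2.imread('pics/top0.png')
cv2.imwrite('pics/c6.png',cv2.resize(s[217:251,175:215],None,fx=16,fy=16,interpolation=cv2.INTER_CUBIC))
"
```

```text
top [0.46681308 0.20808906 0.117     ] [0.49432157 0.19759699 0.117     ] -20.87746511375623 [0.48056733 0.20284303 0.117     ]
scene [0.46123635 0.20888221 0.117     ] [0.49888314 0.1969282  0.117     ] -17.616242988463103 [0.48005974 0.2029052  0.117     ]
```

View pics/c5.png

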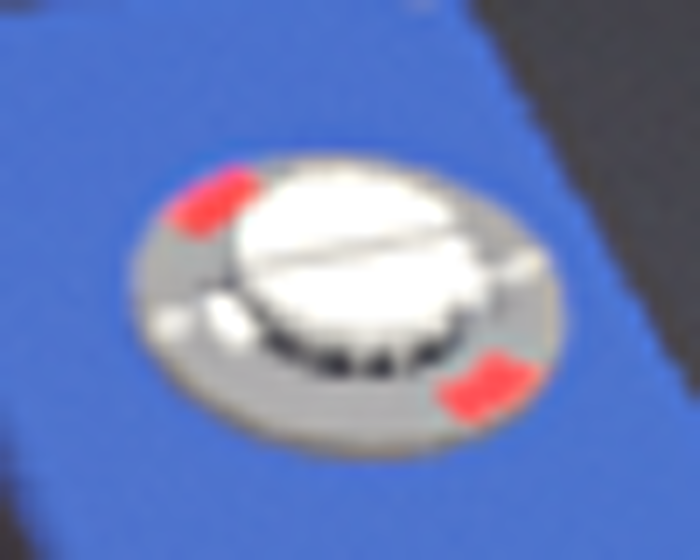

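View pics/c6.png

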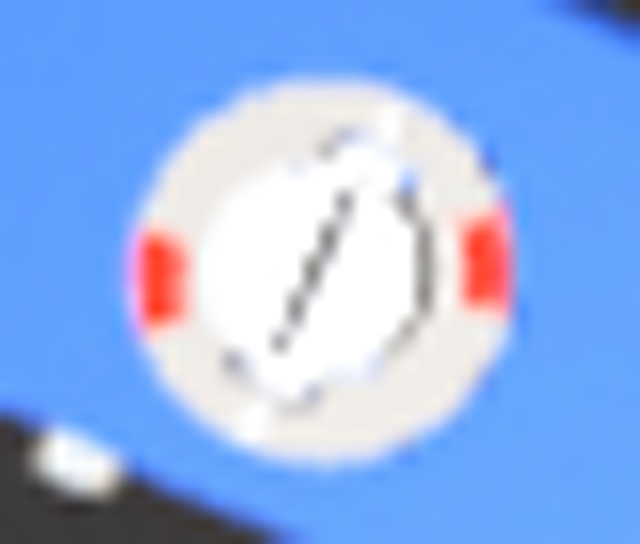

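Emit:
step_arm(xyz=[[0,0,-0.02],[0,0,-0.03],[0,0,-0.03],[0,0,-0.03],[0,0,-0.02],[0,0,0]], dr=[[0,0,0],[0,0,0],[0,0,0],[0,0,0],[0,0,0],[0,0,0]])

```text
t: 4.65
eef_pos: [0.4943, -0.1807, 0.1769]
orientation: [[-0.819, -0.573, -0.003], [-0.573, 0.819, 0.002], [0.001, 0.003, -1.0]]
force: [0.4, -0.7, -1.2]
grip_width: 0.0117
```

```bash
python3 -c "
from h import *
for n,a,b,s,of,z in(('top',(278,348),(345,190),16,[175,217],.117),('scene',(455,228),(258,265),14,[340,215],.117),('top',(248,422),(392,122),16,[175,217],.109),('scene',(522,263),(172,322),14,[340,215],.109)):
    A=ray(n,un(a,s,of),z);B=ray(n,un(b,s,of),z);d=B-A;print(n,A,B,np.degrees(np.arctan2(d[1],d[0])),(A+B)/2)
print(ray('scene',un((350,306),14,[340,215]),.107),ray('top',un((320,270),16,[175,217]),.109))
plan([.481,.2035,.20],158.,14)
"
```

```text
top [0.46734543 0.20941664 0.117     ] [0.49555755 0.19863192 0.117     ] -20.920488979990118 [0.48145149 0.20402428 0.117     ]
scene [0.46298475 0.2078894  0.117     ] [0.49420905 0.1957882  0.117     ] -21.184205516612774 [0.4785969 0.2018388 0.117    ]
top [0.45389892 0.21567755 0.109     ] [0.50793608 0.19206538 0.109     ] -23.603491394703653 [0.4809175  0.20387146 0.109     ]
scene [0.45319714 0.21434032 0.109     ] [0.50765336 0.19151349 0.109     ] -22.74234545353589 [0.48042525 0.2029269  0.109     ]
[0.48071204 0.20397371 0.107     ] [0.48122894 0.20390408 0.109     ]
t 4.65 p [ 494.3 -180.7  176.9] yawx -145.03 tilt [-0.15  0.12] F [ 0.39 -0.71 -1.23] T [0.033 0.001 0.032] w 11.7 q [-0.56  0.25  1.65  0.    1.24 -2.74]
xyz [[-0.0149, 0.023, -0.0016], [-0.0133, 0.024, -0.0016], [-0.0115, 0.0249, -0.0016], [-0.0097, 0.0257, -0.0016], [-0.0079, 0.0263, -0.0016], [-0.006, 0.0268, -0.0016], [-0.0041, 0.0272, -0.0016], [-0.0022, 0.0274, -0.0016], [-0.0002, 0.0275, -0.0016], [0.0017, 0.0274, -0.0016], [0.0037, 0.0272, -0.0016], [0.0056, 0.0269, -0.0016], [0.0075, 0.0264, -0.0016], [0.0094, 0.0258, -0.0016]]
dr [[0.01, -0.01, 4.07], [0.01, -0.01, 4.07], [0.01, -0.01, 4.07], [0.01, -0.01, 4.07], [0.01, -0.01, 4.07], [0.01, -0.01, 4.07], [0.01, -0.01, 4.07], [0.01, -0.01, 4.07], [0.01, -0.01, 4.07], [0.01, -0.01, 4.07], [0.01, -0.01, 4.07], [0.01, -0.01, 4.07], [0.01, -0.01, 4.07], [0.01, -0.01, 4.07]]
```

Emit:
step_arm(xyz=[[-0.015,0.023,-0.002],[-0.013,0.024,-0.002],[-0.012,0.025,-0.002],[-0.01,0.026,-0.002],[-0.008,0.026,-0.002],[-0.006,0.027,-0.002],[-0.004,0.027,-0.002],[-0.002,0.027,-0.002]], dr=[[0,0,4],[0,0,4],[0,0,4],[0,0,4],[0,0,4],[0,0,4],[0,0,4],[0,0,4]])

```text
t: 5.45
eef_pos: [0.484, 0.0438, 0.1836]
orientation: [[-1.0, -0.023, -0.014], [-0.023, 1.0, 0.004], [0.014, 0.005, -1.0]]
force: [0.3, -1.0, 0.4]
grip_width: 0.0117
```

```bash
python3 -c "
from h import *
plan([.481,.2037,.19],159.,6)
"
```

```text
t 5.45 p [484.   43.8 183.6] yawx -178.69 tilt [-0.78  0.25] F [ 0.33 -1.03  0.38] T [ 0.041 -0.017 -0.038] w 11.7 q [-0.14  0.18  1.73  0.    1.25 -1.74]
xyz [[-0.0001, 0.0267, -0.0009], [0.0016, 0.0266, -0.0009], [0.0033, 0.0264, -0.001], [0.005, 0.0262, -0.001], [0.0067, 0.0258, -0.001], [0.0084, 0.0253, -0.001]]
dr [[0.02, -0.14, 3.72], [0.02, -0.14, 3.72], [0.02, -0.14, 3.72], [0.02, -0.14, 3.72], [0.02, -0.14, 3.72], [0.02, -0.14, 3.72]]
```

Emit:
step_arm(xyz=[[0,0.027,-0.001],[0.002,0.026,-0.001],[0.003,0.026,-0.001],[0.005,0.026,-0.001],[0.007,0.024,-0.001],[0.006,0.012,0],[0,0,0],[0,0,0]], dr=[[0,-0.1,3.7],[0,-0.1,3.7],[0,-0.1,3.7],[0,-0.1,3.7],[0,-0.1,3.7],[0,-0.1,2.7],[0,0,0],[0,0,0]])

```text
t: 6.25
eef_pos: [0.4722, 0.1965, 0.1775]
orientation: [[-0.936, 0.351, -0.019], [0.351, 0.937, 0.002], [0.019, -0.005, -1.0]]
force: [-0.2, -0.7, -0.5]
grip_width: 0.0119
```

```bash
python3 -c "
from h import *
plan([.481,.2037,.19],159.,1)
"
```

```text
t 6.25 p [472.2 196.5 177.5] yawx 159.47 tilt [-1.11  0.09] F [-0.22 -0.67 -0.47] T [-0.022 -0.034  0.02 ] w 11.9 q [ 0.17  0.23  1.67  0.01  1.25 -1.04]
xyz [[-0.0055, 0.0098, -0.0126]]
dr [[-0.3, -1.07, 0.48]]
```

Emit:
step_arm(xyz=[[-0.0055,0.0098,0],[0,0,0],[0,0,0]], dr=[[-0.3,-1.07,0.5],[0,0,0],[0,0,0]])

```text
t: 6.55
eef_pos: [0.4815, 0.2021, 0.1761]
orientation: [[-0.933, 0.36, 0.0], [0.36, 0.933, -0.001], [-0.0, -0.001, -1.0]]
force: [0.3, -0.7, -0.6]
grip_width: 0.0116
```

```bash
python3 -c "
from h import *
plan([.481,.2037,.155],159.,2)
"
```

```text
t 6.55 p [481.5 202.1 176.1] yawx 158.92 tilt [ 0.   -0.07] F [ 0.29 -0.75 -0.56] T [ 0.006 -0.003 -0.05 ] w 11.6 q [ 0.18  0.24  1.66 -0.    1.23 -1.02]
xyz [[0.0005, 0.0007, 0.0105], [0.0005, 0.0006, 0.0105]]
dr [[-0.03, 0.01, -0.04], [-0.03, 0.01, -0.04]]
```

Emit:
step_arm(xyz=[[0.001,0.001,0.01],[0,0,0.01],[0,0,0],[0,0,0]], dr=[[0,0,0],[0,0,0],[0,0,0],[0,0,0]])

```text
t: 6.95
eef_pos: [0.4809, 0.2022, 0.1539]
orientation: [[-0.933, 0.361, -0.001], [0.361, 0.933, -0.002], [0.0, -0.002, -1.0]]
force: [0.6, 1.3, 0.2]
grip_width: 0.0118
```

```bash
cat >> h.py <<'E'
def snap(tag,c,w=40,hh=30,s=14,names=("scene",)):
    for n in names:
        im=get_image(n);x,y=np.round(proj(n,[c])[0]).astype(int)
        cv2.imwrite(f"pics/{tag}{n}.png",cv2.resize(im[y-hh:y+hh,x-w:x+w,::-1],None,fx=s,fy=s,interpolation=cv2.INTER_CUBIC));print(tag,n,"off",x-w,y-hh,"s",s)
E
python3 -c "
from h import *
plan([.481,.2037,.155],159.,2)
snap('m1',[.481,.2037,.13],28,21,names=('scene','top'))
"
```

```text
t 6.95 p [480.9 202.2 153.9] yawx 158.84 tilt [-0.04 -0.09] F [0.59 1.25 0.24] T [ 0.023 -0.048  0.049] w 11.8 q [ 0.18  0.26  1.7  -0.    1.18 -1.02]
xyz [[0.0002, 0.0007, -0.0005], [0.0002, 0.0007, -0.0005]]
dr [[-0.05, -0.0, -0.08], [-0.05, -0.0, -0.08]]
m1 scene off 337 208 s 14
m1 top off 165 213 s 14
```

View pics/m1scene.png

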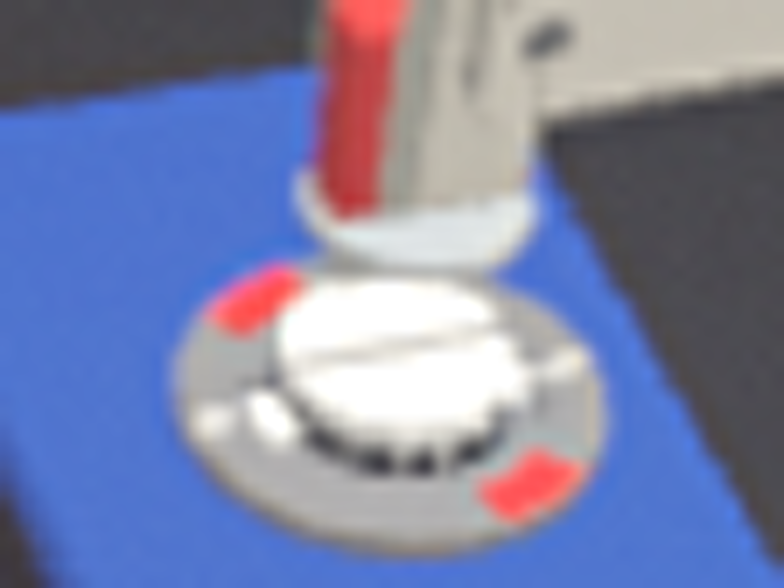

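View pics/m1top.png

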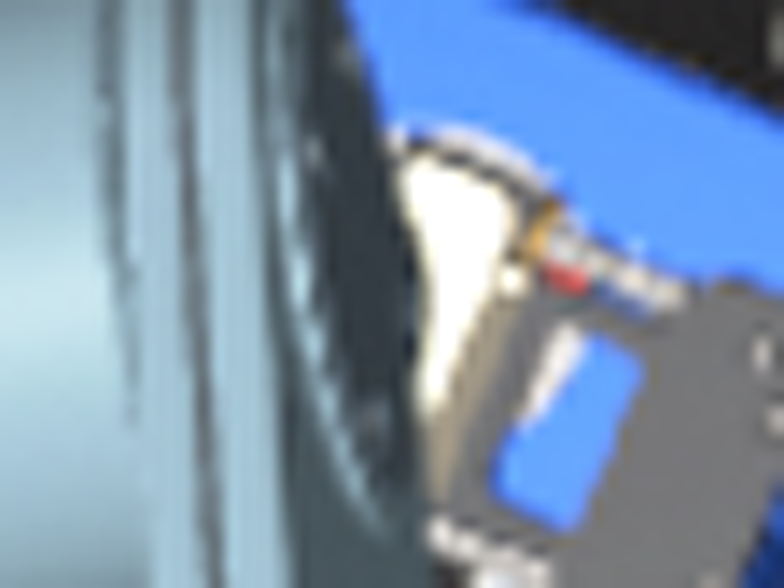

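```bash
cat >> h.py <<'E'
def overlay(tag,off,s,n,o,cov,yawc,ztip,kx=0,ky=0,dz=0):
    im=cv2.imread(f"pics/{tag}{n}.png");a=np.linspace(0,2*np.pi,60)
    def dr(P,col):
        q=((proj(n,P)-off+.5)*s-.5).round().astype(np.int32);cv2.polylines(im,[q],True,col,1)
    x=o["orientation"][:,0].copy();x[2]=0;x/=np.linalg.norm(x);y=np.array([-x[1],x[0],0])
    c=o["eef_pos"]*[1,1,0]+[0,0,ztip]+kx*x+ky*y
    for z in(.012,.016):dr([c+.018*(np.cos(t)*x+np.sin(t)*y)+[0,0,z] for t in a],(0,255,255))
    dr([c+sx*.012*x+[0,0,z] for sx,z in((1,0),(-1,0),(-1,.012),(1,.012))],(0,255,0))
    u=np.array([np.cos(np.radians(yawc)),np.sin(np.radians(yawc)),0]);v=np.array([-u[1],u[0],0]);C=np.array([*cov,.119+dz])
    dr([C+.018*(np.cos(t)*u+np.sin(t)*v) for t in a],(255,0,255))
    dr([C+sx*.018*u+sy*.00225*v for sx,sy in((1,1),(1,-1),(-1,-1),(-1,1))],(255,0,0))
    dr([np.array([*cov,.109])+.034*(np.cos(t)*u+np.sin(t)*v) for t in a],(0,128,255))
    dr([np.array([*cov,.105])+.034*(np.cos(t)*u+np.sin(t)*v) for t in a],(0,128,255))
    cv2.imwrite(f"pics/{tag}{n}_o.png",im)
E
python3 -c "
from h import *
o=get_obs();overlay('m1',np.array([337,208]),14,'scene',o,(.481,.2037),-21,o['eef_pos'][2]-.0219)"
```

```text
(no output)
```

View pics/m1scene_o.png

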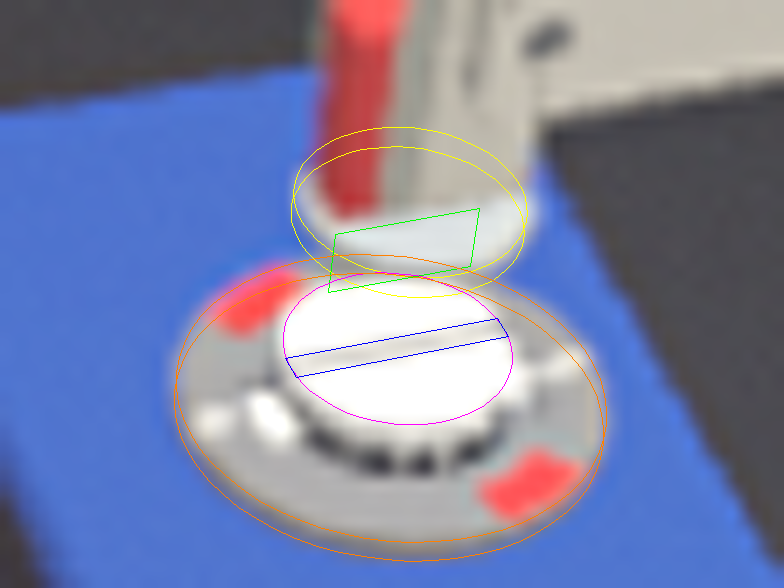

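```bash
python3 - <<'E'
import re
s=open('h.py').read()
s=s.replace('''    u=np.array([np.cos(np.radians(yawc''','''    for z in(.016,.056):dr([c+sx*.017*x+sy*.006*y+[0,0,z] for sx,sy in((1,1),(-1,1),(-1,-1),(1,-1))],(255,255,0))
    u=np.array([np.cos(np.radians(yawc''')
open('h.py','w').write(s)
E
python3 -c "
from h import *
o=get_obs();state();snap('m2',[.481,.2037,.15],28,28,names=('scene',))
x,y=np.round(proj('scene',[[.481,.2037,.15]])[0]).astype(int)
overlay('m2',np.array([x-28,y-28]),14,'scene',o,(.481,.2037),-21,o['eef_pos'][2]-.0219)"
```

```text
t 7.05 p [481.  202.3 154.2] yawx 158.84 tilt [-0.02 -0.09] F [-0.38  0.82 -0.31] T [ 0.035  0.001 -0.03 ] w 12.0 q [ 0.19  0.26  1.7  -0.    1.18 -1.02]
m2 scene off 338 194 s 14
```

View pics/m2scene_o.png

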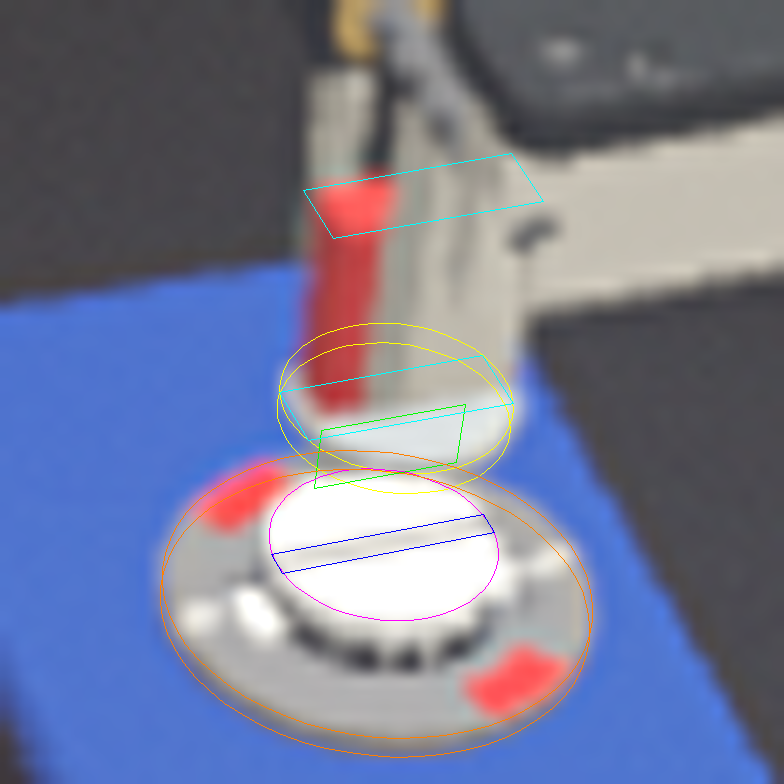

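View pics/m2scene.png

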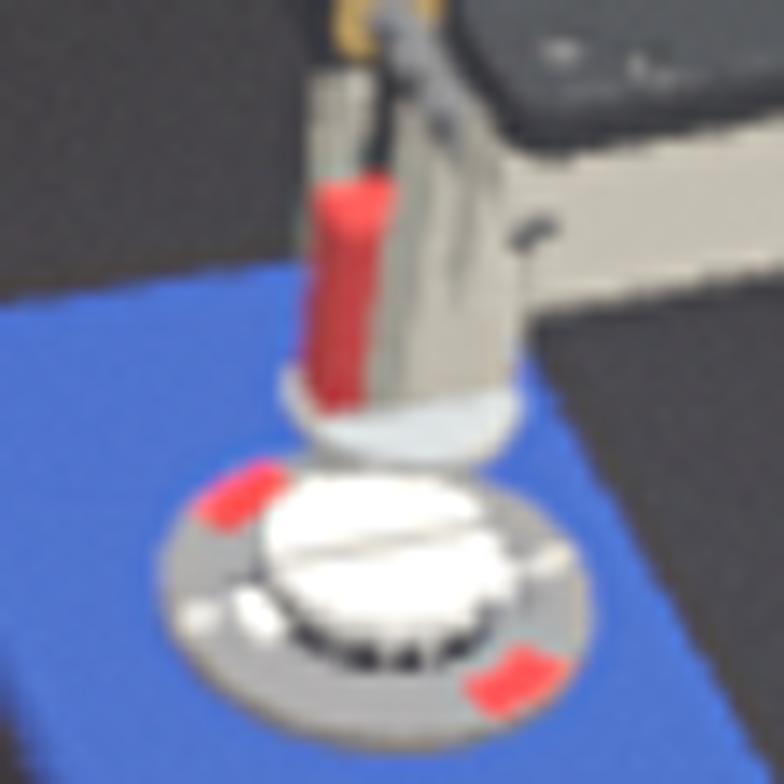

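```bash
python3 -c "
from h import *
im=cv2.imread('pics/scene0.png');cv2.imwrite('pics/z0scene.png',cv2.resize(im[147:203,235:291],None,fx=14,fy=14,interpolation=cv2.INTER_CUBIC))
o={'orientation':Rt(-145),'eef_pos':np.array([.4945,-.1812,0])}
overlay('z0',np.array([235,147]),14,'scene',o,(.4945,-.1815),-21,.022)"
```

```text
(no output)
```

View pics/z0scene_o.png

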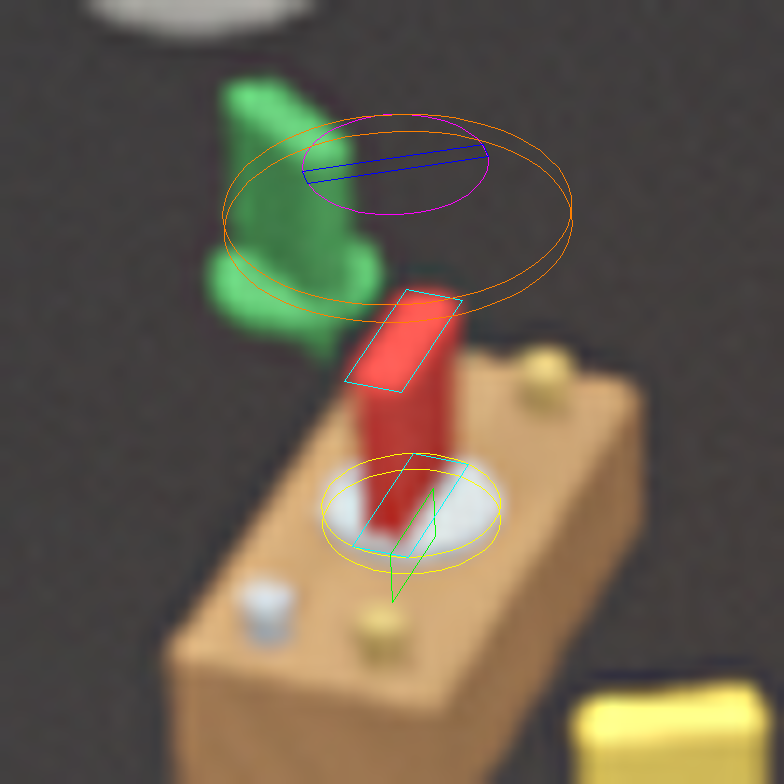

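The same overlay on the first picture (key in the block) shows that the handle narrows at the bottom and the collar's side is in shade. So the model fits, and the held key is about where I predicted, 1.4 mm short in y.

Emit:
step_arm(xyz=[[0.0003,0.0014,0.004],[0,0,0.004],[0,0,0.002],[0,0,0],[0,0,0]], dr=[[0,0,0],[0,0,0],[0,0,0],[0,0,0],[0,0,0]])

```text
t: 7.6
eef_pos: [0.4819, 0.2041, 0.1442]
orientation: [[-0.933, 0.361, 0.002], [0.361, 0.933, -0.001], [-0.002, -0.0, -1.0]]
force: [0.4, -0.7, -0.1]
grip_width: 0.0115
```

```bash
python3 -c "
from h import *
plan([.481,.2037,.1425],159.,1)
o=get_obs();snap('m3',[.481,.2037,.13],28,28,names=('scene',))
x,y=np.round(proj('scene',[[.481,.2037,.13]])[0]).astype(int)
overlay('m3',np.array([x-28,y-28]),14,'scene',o,(.481,.2037),-21,o['eef_pos'][2]-.0219)"
```

```text
t 7.60 p [481.9 204.1 144.2] yawx 158.86 tilt [ 0.09 -0.07] F [ 0.39 -0.69 -0.07] T [ 0.004 -0.035 -0.003] w 11.5 q [ 0.19  0.27  1.71 -0.    1.16 -1.01]
xyz [[0.0007, -0.0007, 0.0017]]
dr [[-0.03, 0.11, -0.14]]
m3 scene off 337 201 s 14
```

View pics/m3scene_o.png

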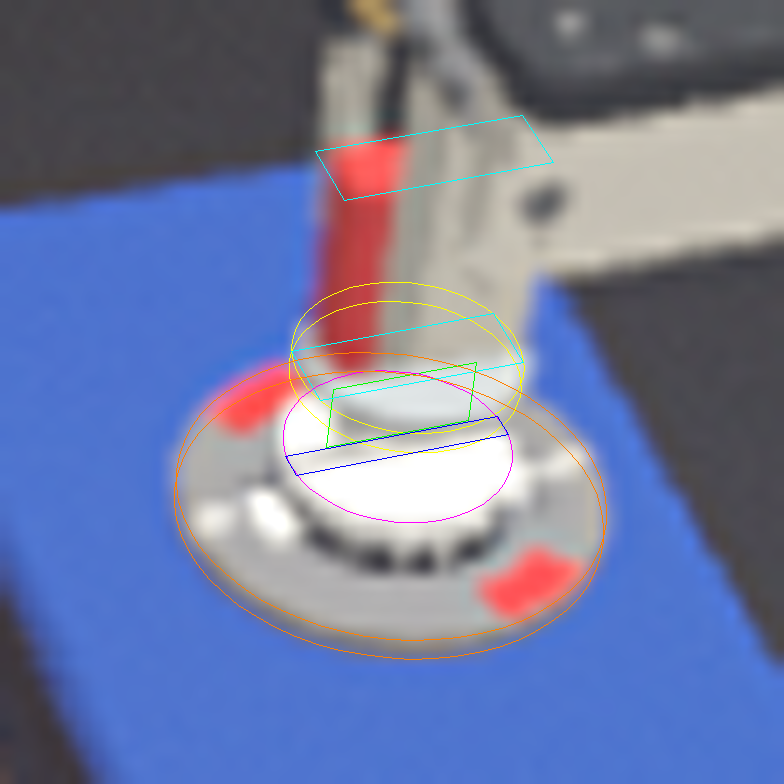

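Emit:
step_arm(xyz=[[0.0006,-0.0007,0],[0,0,0.0015],[0,0,0.0015],[0,0,0.0015],[0,0,0]], dr=[[0,0.1,-0.1],[0,0,0],[0,0,0],[0,0,0],[0,0,0]])

```text
t: 8.15
eef_pos: [0.4815, 0.2037, 0.1402]
orientation: [[-0.933, 0.359, 0.001], [0.359, 0.933, -0.0], [-0.001, 0.0, -1.0]]
force: [-1.0, 0.9, 3.0]
grip_width: 0.012
```

```bash
python3 -c "
from h import *
plan([.481,.2037,.137],159.,1)"
```

```text
t 8.15 p [481.5 203.7 140.2] yawx 158.97 tilt [ 0.07 -0.01] F [-0.96  0.93  2.98] T [ 0.01   0.242 -0.057] w 12.0 q [ 0.19  0.28  1.71 -0.    1.15 -1.02]
xyz [[0.0005, -0.0001, 0.0032]]
dr [[0.02, 0.07, -0.03]]
```

Emit:
step_arm(xyz=[[0,0,-0.002],[0.0005,0.0012,0],[0,0,0.001],[0,0,0.001],[0,0,0.001],[0,0,0]], dr=[[0,0,0],[0,0,0],[0,0,0],[0,0,0],[0,0,0],[0,0,0]])

```text
t: 8.75
eef_pos: [0.4812, 0.2051, 0.1387]
orientation: [[-0.933, 0.359, 0.001], [0.359, 0.933, -0.0], [-0.001, 0.0, -1.0]]
force: [-0.6, 0.3, -1.6]
grip_width: 0.0117
```

```bash
python3 -c "
from h import *
plan([.481,.2037,.137],159.,1)"
```

```text
t 8.75 p [481.2 205.1 138.7] yawx 158.97 tilt [ 0.04 -0.01] F [-0.57  0.3  -1.65] T [ 0.015 -0.027 -0.038] w 11.7 q [ 0.19  0.28  1.71 -0.    1.15 -1.01]
xyz [[-0.0003, -0.0014, 0.0017]]
dr [[0.0, 0.04, -0.03]]
```

Emit:
step_arm(xyz=[[0,0,0.001],[0,0,0.001],[0,0,0.001],[0,0,0]], dr=[[0,0,0],[0,0,0],[0,0,0],[0,0,0]])

```text
t: 9.15
eef_pos: [0.4813, 0.205, 0.1356]
orientation: [[-0.933, 0.359, 0.001], [0.359, 0.933, -0.0], [-0.001, 0.0, -1.0]]
force: [-0.8, -0.3, 3.0]
grip_width: 0.0117
```

```bash
python3 -c "
from h import *
state()"
```

```text
t 9.15 p [481.3 205.  135.6] yawx 158.97 tilt [ 0.05 -0.02] F [-0.82 -0.27  3.01] T [-0.014  0.171 -0.01 ] w 11.7 q [ 0.19  0.28  1.72 -0.    1.14 -1.01]
```

Emit:
step_arm(xyz=[[0,0,0.001],[0,0,0.001],[0,0,0.001],[0,0,0.001],[0,0,0]], dr=[[0,0,0],[0,0,0],[0,0,0],[0,0,0],[0,0,0]])

```text
t: 9.65
eef_pos: [0.4813, 0.2051, 0.1331]
orientation: [[-0.933, 0.359, 0.002], [0.359, 0.933, -0.0], [-0.002, 0.001, -1.0]]
force: [-2.4, -0.4, 6.0]
grip_width: 0.0118
```

```bash
python3 -c "
from h import *
state()"
```

```text
t 9.65 p [481.3 205.1 133.1] yawx 158.98 tilt [ 0.12 -0.01] F [-2.36 -0.4   5.97] T [-0.073  0.446  0.038] w 11.8 q [ 0.19  0.28  1.72 -0.    1.13 -1.01]
```

Emit:
step_arm(xyz=[[0.0005,0,0.001],[0.0003,0,0.001],[0,0,0.001],[0,0,0]], dr=[[0,0.1,0],[0,0,0],[0,0,0],[0,0,0]])

```text
t: 10.05
eef_pos: [0.4813, 0.2051, 0.1321]
orientation: [[-0.934, 0.358, 0.003], [0.358, 0.934, -0.0], [-0.003, 0.001, -1.0]]
force: [-2.9, -0.3, 7.5]
grip_width: 0.0116
```

```bash
python3 -c "
from h import *
state()"
```

```text
t 10.05 p [481.3 205.1 132.1] yawx 159.00 tilt [ 0.18 -0.  ] F [-2.86 -0.3   7.54] T [-0.121  0.503  0.02 ] w 11.6 q [ 0.19  0.29  1.72 -0.    1.13 -1.01]
```

Emit:
step_arm(xyz=[[0.0003,0,0.0015],[0.0003,0,0.0012],[0,0,0.0005]], dr=[[0,0.1,0],[0,0.1,0],[0,0,0]])

```text
t: 10.35
eef_pos: [0.4814, 0.205, 0.131]
orientation: [[-0.934, 0.358, 0.002], [0.358, 0.934, 0.001], [-0.002, 0.002, -1.0]]
force: [-3.0, -0.4, 8.7]
grip_width: 0.0116
```

```bash
python3 -c "
from h import *
state()"
```

```text
t 10.35 p [481.4 205.  131. ] yawx 159.01 tilt [0.13 0.05] F [-3.01 -0.36  8.69] T [-0.064  0.671  0.034] w 11.6 q [ 0.19  0.29  1.73  0.    1.13 -1.02]
```

Emit:
step_arm(xyz=[[0.0005,0,0.0005],[0.0003,0,0.0004],[0,0,0.0004],[0,0,0.0004]], dr=[[0,0,3],[0,0,3],[0,0,3],[0,0,3]])

```text
t: 10.75
eef_pos: [0.4826, 0.2054, 0.1324]
orientation: [[-0.835, 0.55, 0.008], [0.55, 0.835, 0.001], [-0.006, 0.006, -1.0]]
force: [-2.7, -2.6, 6.9]
grip_width: 0.0115
```

```bash
python3 -c "
from h import *
state()"
```

```text
t 10.75 p [482.6 205.4 132.4] yawx 146.63 tilt [0.46 0.08] F [-2.75 -2.63  6.95] T [-0.415  0.679  0.058] w 11.5 q [ 0.19  0.28  1.73 -0.    1.12 -0.8 ]
```

```bash
python3 -c "
from h import *
plan([.4814,.205,.131],146.6,1)"
```

```text
t 10.75 p [482.6 205.4 132.4] yawx 146.63 tilt [0.46 0.08] F [-2.75 -2.63  6.95] T [-0.415  0.679  0.058] w 11.5 q [ 0.19  0.28  1.73 -0.    1.12 -0.8 ]
xyz [[0.0008, -0.001, 0.0014]]
dr [[0.32, 0.34, 0.03]]
```

Emit:
step_arm(xyz=[[0.0008,-0.0008,0.0012],[0,0,0.0008]], dr=[[0.3,0.4,0],[0.1,0.1,0]])

```text
t: 10.95
eef_pos: [0.4828, 0.2054, 0.132]
orientation: [[-0.834, 0.551, 0.0], [0.551, 0.834, 0.001], [0.0, 0.001, -1.0]]
force: [-3.8, -0.1, 8.0]
grip_width: 0.0119
```

```bash
python3 -c "
from h import *
plan([.4814,.205,.131],146.6,1)"
```

```text
t 10.95 p [482.8 205.4 132. ] yawx 146.55 tilt [0.03 0.04] F [-3.77 -0.12  8.01] T [-0.159  0.765  0.066] w 11.9 q [ 0.19  0.29  1.72  0.    1.13 -0.8 ]
xyz [[0.001, -0.0011, 0.001]]
dr [[0.05, -0.0, -0.05]]
```

Emit:
step_arm(xyz=[[0.002,-0.0015,0.0015],[0.001,-0.001,0.001]], dr=[[0,0,1],[0,0,2]])

```text
t: 11.15
eef_pos: [0.4822, 0.2053, 0.1317]
orientation: [[-0.804, 0.595, 0.008], [0.595, 0.804, 0.002], [-0.005, 0.006, -1.0]]
force: [-0.8, -0.1, 7.1]
grip_width: 0.0121
```

```bash
python3 -c "
from h import *
plan([.4814,.205,.131],143.6,1)"
```

```text
t 11.15 p [482.2 205.3 131.7] yawx 143.48 tilt [0.46 0.1 ] F [-0.8  -0.06  7.05] T [0.008 0.159 0.04 ] w 12.1 q [ 0.19  0.28  1.73  0.    1.12 -0.74]
xyz [[0.0004, -0.0007, 0.0007]]
dr [[0.36, 0.31, -0.12]]
```

Emit:
step_arm(xyz=[[0.0003,-0.0003,0.0012],[0,0,0.0008],[0,0,0.0008],[0,0,0.0008]], dr=[[0.3,0.3,2],[0.15,0.15,2],[0.15,0.15,2],[0.15,0.15,2]])

```text
t: 11.55
eef_pos: [0.4829, 0.2058, 0.1313]
orientation: [[-0.709, 0.705, -0.006], [0.705, 0.709, 0.001], [0.005, -0.003, -1.0]]
force: [-2.9, -1.3, 8.8]
grip_width: 0.0116
```

```bash
python3 -c "
from h import *
plan([.482,.205,.131],135.6,1)"
```

```text
t 11.55 p [482.9 205.8 131.3] yawx 135.19 tilt [-0.36  0.07] F [-2.93 -1.27  8.77] T [-0.127  0.569  0.108] w 11.6 q [ 0.19  0.29  1.71  0.    1.14 -0.6 ]
xyz [[0.0001, -0.0012, 0.0003]]
dr [[-0.2, -0.3, -0.41]]
```

Emit:
step_arm(xyz=[[0,-0.002,0.0006],[0,-0.0007,0.0006],[0,-0.0003,0.0006],[0,-0.0003,0.0006]], dr=[[-0.2,-0.3,2],[0.05,0.05,2],[0.05,0.05,2],[0.05,0.05,2]])

```text
t: 11.95
eef_pos: [0.4828, 0.2053, 0.1316]
orientation: [[-0.6, 0.8, 0.003], [0.8, 0.6, 0.004], [0.001, 0.005, -1.0]]
force: [-2.1, -0.2, 6.3]
grip_width: 0.0115
```

```bash
python3 -c "
from h import *
plan([.482,.205,.131],127.6,1)"
```

```text
t 11.95 p [482.8 205.3 131.6] yawx 126.87 tilt [0.16 0.22] F [-2.13 -0.17  6.33] T [0.025 0.432 0.091] w 11.5 q [ 0.19  0.29  1.72  0.    1.13 -0.46]
xyz [[0.0003, -0.0008, 0.0006]]
dr [[0.26, -0.07, -0.73]]
```

Emit:
step_arm(xyz=[[0,-0.0015,0.001],[0,-0.0005,0.0006],[0,-0.0003,0.0006],[0,-0.0003,0.0006]], dr=[[0.25,0,2],[0.1,0.05,2],[0.05,0.05,2],[0.05,0.05,2]])

```text
t: 12.35
eef_pos: [0.4829, 0.2052, 0.1315]
orientation: [[-0.478, 0.878, 0.001], [0.878, 0.478, 0.004], [0.003, 0.003, -1.0]]
force: [-1.5, 0.3, 7.1]
grip_width: 0.0117
```

```bash
python3 -c "
from h import *
plan([.482,.205,.131],118.9,1)"
```

```text
t 12.35 p [482.9 205.2 131.5] yawx 118.56 tilt [0.07 0.25] F [-1.47  0.29  7.05] T [-0.064  0.458  0.091] w 11.7 q [ 0.19  0.29  1.72  0.    1.13 -0.31]
xyz [[0.0002, -0.0009, 0.0005]]
dr [[0.18, -0.19, -0.34]]
```

Steady friction. I now turn in smaller bites as the arc approaches.

Emit:
step_arm(xyz=[[0,-0.0015,0.001],[0,-0.0004,0.0006],[0,-0.0003,0.0006]], dr=[[0.2,-0.1,2],[0.1,0,2],[0.05,0,2]])

```text
t: 12.65
eef_pos: [0.483, 0.2052, 0.1316]
orientation: [[-0.38, 0.925, 0.002], [0.925, 0.38, 0.002], [0.001, 0.003, -1.0]]
force: [-2.1, 0.7, 5.5]
grip_width: 0.0114
```

```bash
python3 -c "
from h import *
plan([.482,.205,.131],112.5,1)"
```

```text
t 12.65 p [483.  205.2 131.6] yawx 112.32 tilt [0.12 0.12] F [-2.07  0.73  5.55] T [-0.003  0.448  0.108] w 11.4 q [ 0.19  0.29  1.72  0.    1.13 -0.2 ]
xyz [[0.0002, -0.001, 0.0006]]
dr [[0.16, -0.07, -0.18]]
```

Emit:
step_arm(xyz=[[0,-0.0015,0.001],[0,-0.0004,0.0007],[0,-0.0003,0.0007]], dr=[[0.15,0,1.3],[0.05,0,1.3],[0.05,0,1.3]])

```text
t: 12.95
eef_pos: [0.483, 0.2053, 0.1315]
orientation: [[-0.313, 0.95, 0.004], [0.95, 0.313, 0.002], [0.001, 0.004, -1.0]]
force: [-2.9, 0.0, 8.3]
grip_width: 0.0118
```

```bash
python3 -c "
from h import *
plan([.482,.205,.131],108.4,1)"
```

```text
t 12.95 p [483.  205.3 131.5] yawx 108.26 tilt [0.21 0.13] F [-2.88  0.01  8.33] T [-0.066  0.566  0.043] w 11.8 q [ 0.19  0.29  1.72  0.    1.13 -0.13]
xyz [[0.0, -0.001, 0.0005]]
dr [[0.24, -0.06, -0.14]]
```

Emit:
step_arm(xyz=[[0,-0.0015,0.001],[0,-0.0004,0.0007],[0,-0.0003,0.0007]], dr=[[0.2,0,1.2],[0.05,0,1.2],[0.05,0,1.2]])

```text
t: 13.25
eef_pos: [0.4829, 0.2054, 0.1315]
orientation: [[-0.251, 0.968, 0.004], [0.968, 0.251, 0.002], [0.001, 0.005, -1.0]]
force: [-2.1, -1.1, 6.6]
grip_width: 0.012
```

```bash
python3 -c "
from h import *
plan([.482,.205,.131],105,1)"
```

```text
t 13.25 p [482.9 205.4 131.5] yawx 104.52 tilt [0.25 0.14] F [-2.13 -1.1   6.56] T [-0.098  0.557  0.072] w 12.0 q [ 0.19  0.29  1.72  0.    1.13 -0.07]
xyz [[-0.0002, -0.001, 0.0005]]
dr [[0.27, -0.07, -0.48]]
```

Emit:
step_arm(xyz=[[0,-0.0015,0.001],[0,-0.0004,0.0007],[0,-0.0003,0.0007]], dr=[[0.2,0,1.2],[0.05,0,1.2],[0.05,0,1.2]])

```text
t: 13.55
eef_pos: [0.4829, 0.2055, 0.1315]
orientation: [[-0.187, 0.982, 0.005], [0.982, 0.187, 0.003], [0.002, 0.005, -1.0]]
force: [-2.0, -0.5, 6.8]
grip_width: 0.0119
```

```bash
python3 -c "
from h import *
plan([.482,.205,.131],101,1)"
```

```text
t 13.55 p [482.9 205.5 131.5] yawx 100.79 tilt [0.28 0.15] F [-1.99 -0.54  6.75] T [-0.165  0.573  0.155] w 11.9 q [ 0.19  0.29  1.72  0.    1.13 -0.  ]
xyz [[-0.0004, -0.001, 0.0005]]
dr [[0.31, -0.09, -0.21]]
```

Emit:
step_arm(xyz=[[0,-0.0005,0.0005]], dr=[[0.1,0,0]])

```text
t: 13.65
eef_pos: [0.4829, 0.2056, 0.1316]
orientation: [[-0.187, 0.982, 0.005], [0.982, 0.187, 0.002], [0.002, 0.005, -1.0]]
force: [-1.1, -0.2, 6.0]
grip_width: 0.0116
```

```bash
python3 -c "
from h import *
plan([.482,.205,.131],101,1)"
```

```text
t 13.65 p [482.9 205.6 131.6] yawx 100.77 tilt [0.27 0.14] F [-1.11 -0.18  6.01] T [-0.126  0.255  0.075] w 11.6 q [ 0.19  0.29  1.72  0.    1.13 -0.  ]
xyz [[-0.0004, -0.001, 0.0006]]
dr [[0.29, -0.09, -0.23]]
```

Emit:
step_arm(xyz=[[0,-0.001,0.001],[0,-0.0004,0.0006]], dr=[[0.2,0,1],[0.05,0,1]])

```text
t: 13.85
eef_pos: [0.4829, 0.2056, 0.1316]
orientation: [[-0.152, 0.988, 0.004], [0.988, 0.152, 0.002], [0.002, 0.004, -1.0]]
force: [-2.2, -0.2, 7.3]
grip_width: 0.0117
```

```bash
python3 -c "
from h import *
state()"
```

```text
t 13.85 p [482.9 205.6 131.6] yawx 98.73 tilt [0.24 0.14] F [-2.22 -0.17  7.31] T [-0.085  0.529  0.077] w 11.7 q [0.19 0.29 1.72 0.   1.13 0.04]
```

Emit:
step_arm(xyz=[[0,-0.001,0.001],[0,-0.0004,0.0006]], dr=[[0.2,0,1],[0.05,0,1]])

```text
t: 14.05
eef_pos: [0.4829, 0.2057, 0.1316]
orientation: [[-0.116, 0.993, 0.003], [0.993, 0.116, 0.002], [0.002, 0.004, -1.0]]
force: [-2.5, 0.1, 6.3]
grip_width: 0.0119
```

```bash
python3 -c "
from h import *
state()"
```

```text
t 14.05 p [482.9 205.7 131.6] yawx 96.67 tilt [0.2  0.14] F [-2.47  0.07  6.3 ] T [-0.172  0.512  0.049] w 11.9 q [0.19 0.29 1.72 0.   1.13 0.07]
```

Emit:
step_arm(xyz=[[0,-0.001,0.001],[0,-0.0004,0.0006]], dr=[[0.2,0,1],[0.05,0,1]])

```text
t: 14.25
eef_pos: [0.4829, 0.2058, 0.1316]
orientation: [[-0.08, 0.997, 0.003], [0.997, 0.08, 0.003], [0.002, 0.003, -1.0]]
force: [-2.2, 0.0, 5.8]
grip_width: 0.0121
```

```bash
python3 -c "
from h import *
state()"
```

```text
t 14.25 p [482.9 205.8 131.6] yawx 94.60 tilt [0.16 0.15] F [-2.24  0.05  5.79] T [-0.192  0.55   0.07 ] w 12.1 q [0.19 0.29 1.72 0.   1.13 0.11]
```

```bash
python3 -c "
from h import *
o=get_obs();snap('m4',[.481,.2037,.13],28,28,names=('scene',))
x,y=np.round(proj('scene',[[.481,.2037,.13]])[0]).astype(int)
overlay('m4',np.array([x-28,y-28]),14,'scene',o,(.481,.2037),-83,o['eef_pos'][2]-.0219,dz=-.0045)"
```

```text
m4 scene off 337 201 s 14
```

View pics/m4scene_o.png

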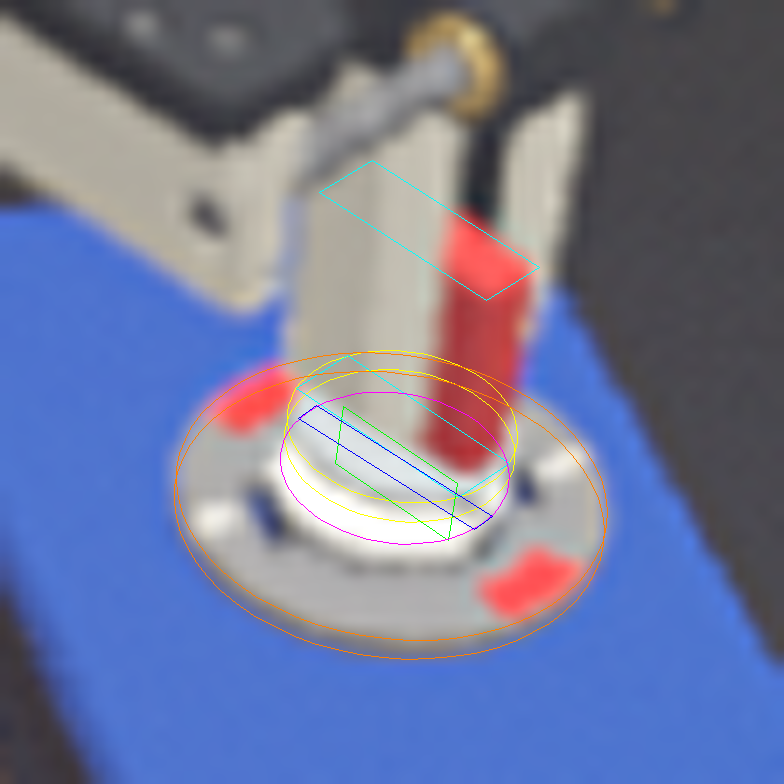

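Emit:
step_arm(xyz=[[0,-0.001,0.001],[0,-0.0004,0.0006]], dr=[[0.2,0,1],[0.05,0,1]])

```text
t: 14.5
eef_pos: [0.4829, 0.2058, 0.1316]
orientation: [[-0.044, 0.999, 0.002], [0.999, 0.044, 0.003], [0.003, 0.002, -1.0]]
force: [-2.1, -0.4, 5.6]
grip_width: 0.0117
```

```bash
python3 -c "
from h import *
state()"
```

```text
t 14.50 p [482.9 205.8 131.6] yawx 92.51 tilt [0.13 0.15] F [-2.14 -0.38  5.62] T [-0.183  0.55   0.044] w 11.7 q [0.19 0.29 1.72 0.   1.13 0.14]
```

The picture shows both notches now empty (dark, at crop (265,510) and (525,480)) and the cover sunk, so it is turning under the lip. I carry on.

Emit:
step_arm(xyz=[[0,-0.0008,0.001],[0,-0.0004,0.0006]], dr=[[0.1,0,1],[0.05,0,1]])

```text
t: 14.7
eef_pos: [0.4829, 0.2059, 0.1316]
orientation: [[-0.008, 1.0, 0.003], [1.0, 0.008, 0.003], [0.003, 0.003, -1.0]]
force: [-2.3, -0.7, 6.7]
grip_width: 0.0117
```

```bash
python3 -c "
from h import *
state()"
```

```text
t 14.70 p [482.9 205.9 131.6] yawx 90.44 tilt [0.17 0.16] F [-2.31 -0.72  6.7 ] T [-0.23   0.477  0.1  ] w 11.7 q [0.19 0.29 1.72 0.   1.13 0.18]
```

Emit:
step_arm(xyz=[[0,-0.0008,0.001],[0,-0.0004,0.0006]], dr=[[0.1,0,1],[0.05,0,1]])

```text
t: 14.9
eef_pos: [0.4829, 0.2059, 0.1316]
orientation: [[0.028, 1.0, 0.004], [1.0, -0.028, 0.003], [0.003, 0.004, -1.0]]
force: [-1.4, -1.0, 7.9]
grip_width: 0.0115
```

```bash
python3 -c "
from h import *
state()"
```

```text
t 14.90 p [482.9 205.9 131.6] yawx 88.38 tilt [0.21 0.17] F [-1.44 -1.    7.95] T [-0.2    0.52   0.049] w 11.5 q [0.19 0.29 1.72 0.   1.13 0.22]
```

Emit:
step_arm(xyz=[[0,-0.0008,0.001],[0,-0.0004,0.0006]], dr=[[0.2,0,1],[0.05,0,1]])

```text
t: 15.1
eef_pos: [0.4829, 0.206, 0.1316]
orientation: [[0.064, 0.998, 0.003], [0.998, -0.064, 0.003], [0.003, 0.002, -1.0]]
force: [-1.4, -0.6, 6.4]
grip_width: 0.0119
```

```bash
python3 -c "
from h import *
state()"
```

```text
t 15.10 p [482.9 206.  131.6] yawx 86.32 tilt [0.15 0.18] F [-1.43 -0.6   6.43] T [-0.239  0.499  0.083] w 11.9 q [0.19 0.29 1.72 0.   1.13 0.25]
```

Emit:
step_arm(xyz=[[0,-0.0008,0.001],[0,-0.0004,0.0006]], dr=[[0.2,0,1],[0.05,0,1]])

```text
t: 15.3
eef_pos: [0.4829, 0.206, 0.1316]
orientation: [[0.1, 0.995, 0.002], [0.995, -0.1, 0.004], [0.004, 0.001, -1.0]]
force: [-1.9, -1.0, 7.0]
grip_width: 0.0113
```

```bash
python3 -c "
from h import *
state()"
```

```text
t 15.30 p [482.9 206.  131.6] yawx 84.26 tilt [0.09 0.2 ] F [-1.94 -0.99  6.99] T [-0.201  0.467  0.099] w 11.3 q [0.19 0.29 1.72 0.   1.13 0.29]
```

Emit:
step_arm(xyz=[[0,-0.0008,0.001],[0,-0.0004,0.0006]], dr=[[0.1,0,0.8],[0.05,0,0.8]])

```text
t: 15.5
eef_pos: [0.4829, 0.206, 0.1316]
orientation: [[0.129, 0.992, 0.002], [0.992, -0.129, 0.004], [0.004, 0.002, -1.0]]
force: [-2.2, -1.2, 6.8]
grip_width: 0.0115
```

```bash
python3 -c "
from h import *
state()"
```

```text
t 15.50 p [482.9 206.  131.6] yawx 82.61 tilt [0.13 0.21] F [-2.17 -1.17  6.75] T [-0.264  0.468  0.031] w 11.5 q [0.19 0.29 1.72 0.   1.13 0.32]
```

Emit:
step_arm(xyz=[[0,-0.0008,0.001],[0,-0.0004,0.0006]], dr=[[0.1,0,0.8],[0.05,0,0.8]])

```text
t: 15.7
eef_pos: [0.4829, 0.206, 0.1316]
orientation: [[0.157, 0.988, 0.003], [0.988, -0.157, 0.004], [0.004, 0.002, -1.0]]
force: [-2.4, -0.7, 6.6]
grip_width: 0.0117
```

```bash
python3 -c "
from h import *
state()"
```

```text
t 15.70 p [482.9 206.  131.6] yawx 80.97 tilt [0.17 0.22] F [-2.44 -0.72  6.6 ] T [-0.252  0.523  0.061] w 11.7 q [0.19 0.29 1.72 0.   1.13 0.34]
```

Emit:
step_arm(xyz=[[0,-0.0008,0.001],[0,-0.0004,0.0006]], dr=[[0.1,0,0.8],[0.05,0,0.6]])

```text
t: 15.9
eef_pos: [0.4828, 0.206, 0.1316]
orientation: [[0.182, 0.983, 0.004], [0.983, -0.182, 0.004], [0.005, 0.003, -1.0]]
force: [-1.4, -1.1, 7.2]
grip_width: 0.0117
```

```bash
python3 -c "
from h import *
state()"
```

```text
t 15.90 p [482.8 206.  131.6] yawx 79.53 tilt [0.21 0.23] F [-1.43 -1.14  7.17] T [-0.244  0.474  0.082] w 11.7 q [0.19 0.29 1.72 0.   1.13 0.37]
```

Emit:
step_arm(xyz=[[0,-0.0008,0.001],[0,-0.0004,0.0006]], dr=[[0.1,0,0.8],[0.05,0,0.6]])

```text
t: 16.1
eef_pos: [0.4828, 0.2061, 0.1316]
orientation: [[0.206, 0.979, 0.004], [0.978, -0.206, 0.004], [0.005, 0.003, -1.0]]
force: [-2.3, -0.7, 6.9]
grip_width: 0.0116
```

```bash
python3 -c "
from h import *
state()"
```

```text
t 16.10 p [482.8 206.1 131.6] yawx 78.10 tilt [0.24 0.24] F [-2.32 -0.74  6.94] T [-0.231  0.5   -0.001] w 11.6 q [0.19 0.29 1.72 0.   1.13 0.39]
```

```bash
python3 -c "
from h import *
o=get_obs();print(o['joint_torque'][5]);snap('m5',[.481,.2037,.13],28,28,names=('scene',));o=state();print(o['joint_torque'][5])
x,y=np.round(proj('scene',[[.481,.2037,.13]])[0]).astype(int)
overlay('m5',np.array([x-28,y-28]),14,'scene',o,(.481,.2037),-100,o['eef_pos'][2]-.0219,dz=-.0045)"
```

```text
-0.050662419525906444
m5 scene off 337 201 s 14
t 16.15 p [482.8 206.1 131.6] yawx 78.07 tilt [0.24 0.24] F [-2.35 -0.87  7.03] T [-0.322  0.425  0.092] w 11.4 q [0.19 0.29 1.72 0.   1.13 0.39]
0.04235520260408521
```

View pics/m5scene_o.png

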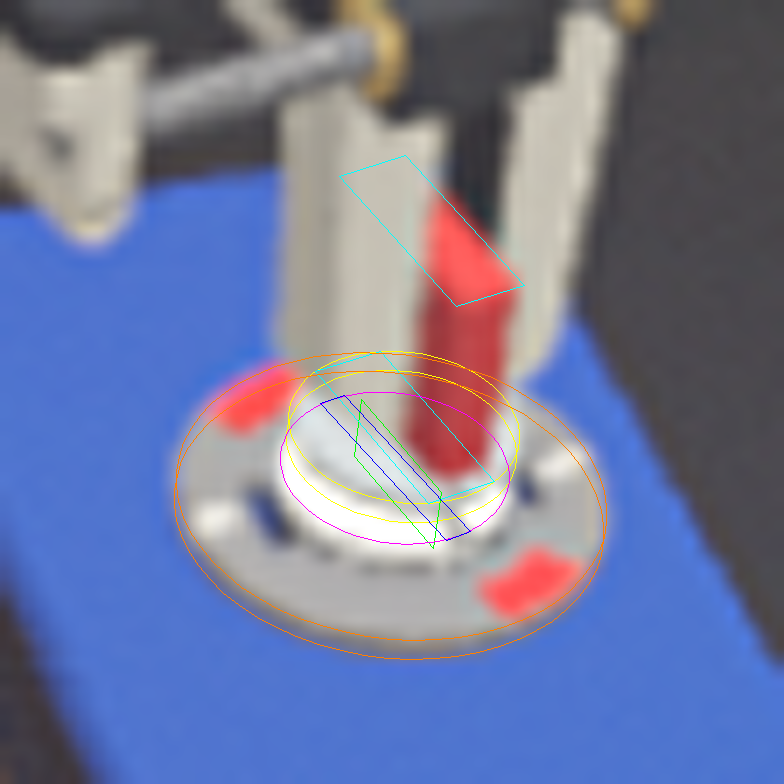

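Emit:
step_arm(xyz=[[0,-0.0008,0.001],[0,-0.0004,0.0006]], dr=[[0.2,0,0.8],[0.05,0,0.6]])

```text
t: 16.35
eef_pos: [0.4828, 0.2061, 0.1316]
orientation: [[0.231, 0.973, 0.003], [0.973, -0.231, 0.005], [0.006, 0.002, -1.0]]
force: [-2.5, -1.1, 6.9]
grip_width: 0.0119
```

```bash
python3 -c "
from h import *
state()"
```

```text
t 16.35 p [482.8 206.1 131.6] yawx 76.65 tilt [0.19 0.28] F [-2.52 -1.11  6.88] T [-0.243  0.503  0.12 ] w 11.9 q [0.19 0.29 1.72 0.   1.13 0.42]
```

Emit:
step_arm(xyz=[[0,-0.0006,0.001],[0,-0.0004,0.0006]], dr=[[0.1,-0.1,0.8],[0.05,-0.1,0.4]])

```text
t: 16.55
eef_pos: [0.4828, 0.2062, 0.1317]
orientation: [[0.252, 0.968, 0.003], [0.968, -0.252, 0.002], [0.003, 0.002, -1.0]]
force: [-1.9, -0.2, 7.0]
grip_width: 0.0117
```

```bash
python3 -c "
from h import *
state()"
```

```text
t 16.55 p [482.8 206.2 131.7] yawx 75.42 tilt [0.15 0.11] F [-1.93 -0.19  6.99] T [-0.134  0.51   0.118] w 11.7 q [0.19 0.29 1.72 0.   1.13 0.44]
```

Emit:
step_arm(xyz=[[0,-0.0006,0.001],[0,-0.0004,0.0006]], dr=[[0.1,-0.1,0.6],[0.05,-0.1,0.4]])

```text
t: 16.75
eef_pos: [0.4827, 0.2063, 0.1316]
orientation: [[0.269, 0.963, 0.002], [0.963, -0.269, -0.001], [-0.001, 0.002, -1.0]]
force: [-1.8, -0.0, 6.9]
grip_width: 0.0119
```

```bash
python3 -c "
from h import *
state()"
```

```text
t 16.75 p [482.7 206.3 131.6] yawx 74.42 tilt [ 0.1  -0.06] F [-1.8  -0.02  6.85] T [-0.238  0.453  0.173] w 11.9 q [ 0.19  0.29  1.72 -0.    1.13  0.46]
```

Emit:
step_arm(xyz=[[0,0,0.0005]], dr=[[0,0,0]])

```text
t: 16.85
eef_pos: [0.4827, 0.2063, 0.1317]
orientation: [[0.268, 0.963, 0.002], [0.963, -0.268, -0.001], [-0.001, 0.002, -1.0]]
force: [-2.8, -0.4, 5.5]
grip_width: 0.0118
```

```bash
python3 -c "
from h import *
state()"
```

```text
t 16.85 p [482.7 206.3 131.7] yawx 74.43 tilt [ 0.13 -0.07] F [-2.79 -0.4   5.46] T [-0.195  0.636  0.139] w 11.8 q [ 0.19  0.29  1.72 -0.    1.13  0.46]
```

Torque has risen from about 0.07 to 0.14–0.17 Nm at the far end of the arc, so this is the stop. I turn no further and ease up so the cover can rise into its catch.

Emit:
step_arm(xyz=[[0,0,-0.001],[0,0,-0.001],[0,0,-0.001],[0,0,0]], dr=[[0,0,0],[0,0,0],[0,0,0],[0,0,0]])

```text
t: 17.25
eef_pos: [0.4826, 0.2063, 0.1334]
orientation: [[0.268, 0.963, 0.002], [0.963, -0.268, -0.001], [-0.001, 0.002, -1.0]]
force: [-0.0, 0.1, 2.8]
grip_width: 0.0117
```

```bash
python3 -c "
from h import *
state()"
```

```text
t 17.25 p [482.6 206.3 133.4] yawx 74.46 tilt [ 0.09 -0.08] F [-0.03  0.05  2.78] T [-0.117  0.193  0.149] w 11.7 q [ 0.19  0.29  1.72 -0.    1.14  0.46]
```

Emit:
step_arm(xyz=[[0,0,-0.001],[0,0,-0.001],[0,0,0]], dr=[[0,0,0],[0,0,0],[0,0,0]])

```text
t: 17.55
eef_pos: [0.4826, 0.2062, 0.1347]
orientation: [[0.268, 0.963, 0.001], [0.963, -0.268, -0.002], [-0.001, 0.001, -1.0]]
force: [-0.4, 0.6, -0.5]
grip_width: 0.0115
```

```bash
python3 -c "
from h import *
state()"
```

```text
t 17.55 p [482.6 206.2 134.7] yawx 74.45 tilt [ 0.05 -0.1 ] F [-0.36  0.59 -0.54] T [-0.075  0.06   0.082] w 11.5 q [ 0.19  0.29  1.72 -0.    1.14  0.46]
```

Emit:
step_arm(xyz=[[0,0,0],[0,0,-0.001],[0,0,-0.002],[0,0,-0.002],[0,0,-0.005],[0,0,-0.01],[0,0,-0.02],[0,0,-0.02]], dr=[[0,0,-1],[0,0,-1],[0,0,0],[0,0,0],[0,0,0],[0,0,0],[0,0,0],[0,0,0]])

```text
t: 18.35
eef_pos: [0.4807, 0.206, 0.1968]
orientation: [[0.232, 0.973, -0.004], [0.973, -0.232, -0.002], [-0.003, -0.003, -1.0]]
force: [0.4, 0.5, 0.1]
grip_width: 0.0119
```

```bash
python3 -c "
from h import *
o=state();snap('m6',[.481,.2037,.115],28,28,names=('scene',))
x,y=np.round(proj('scene',[[.481,.2037,.115]])[0]).astype(int)
overlay('m6',np.array([x-28,y-28]),14,'scene',o,(.481,.2037),-100,o['eef_pos'][2]-.0219,dz=-.0025)"
```

```text
t 18.35 p [480.7 206.  196.8] yawx 76.60 tilt [-0.23 -0.13] F [0.43 0.51 0.1 ] T [-0.036  0.068  0.001] w 11.9 q [ 0.19  0.23  1.63 -0.    1.29  0.43]
m6 scene off 337 206 s 14
```

View pics/m6scene_o.png

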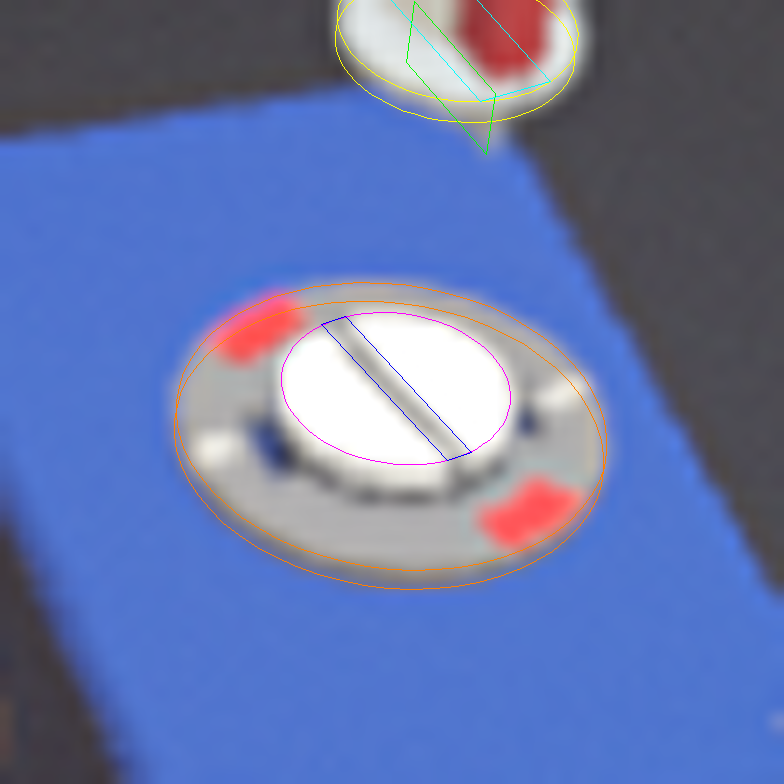

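View pics/m6scene.png

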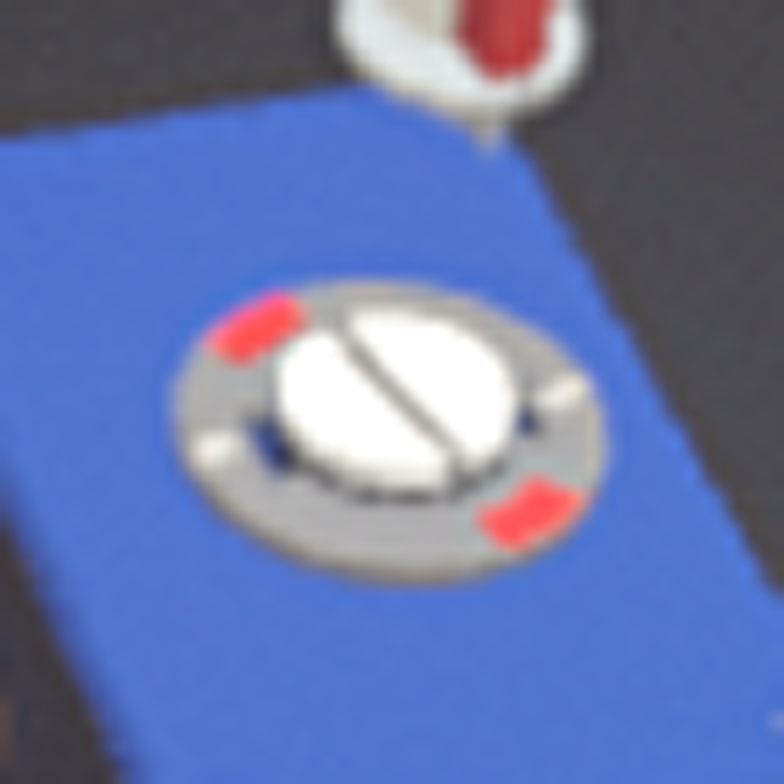

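The cover (now centred at crop (398,390)) lies flat. Its slot points near the end of the red arcs at about -100°, 77° round from the notch. The height fits 2.5 mm below the start, so it is in the catch. Now I take the key back.

```bash
python3 -c "
from h import *
o=get_obs()
plan([.4883,.012,.20],145.8,9,o)"
```

```text
xyz [[-0.0209, 0.0056, 0.0001], [-0.0214, 0.0028, 0.0001], [-0.0216, -0.0001, 0.0001], [-0.0214, -0.003, 0.0001], [-0.0208, -0.0058, 0.0001], [-0.0198, -0.0086, 0.0001], [-0.0185, -0.0112, 0.0001], [-0.0169, -0.0135, 0.0001], [-0.0149, -0.0157, 0.0]]
dr [[0.01, 0.01, -7.69], [0.01, 0.01, -7.69], [0.01, 0.01, -7.69], [0.01, 0.01, -7.69], [0.01, 0.01, -7.69], [0.01, 0.01, -7.69], [0.01, 0.01, -7.69], [0.01, 0.01, -7.69], [0.01, 0.01, -7.69]]
```

Emit:
step_arm(xyz=[[-0.021,0.006,-0.002],[-0.021,0.003,-0.002],[-0.022,0,-0.002],[-0.021,-0.003,-0.002],[-0.021,-0.006,-0.002],[-0.02,-0.009,-0.002],[-0.018,-0.011,-0.002],[-0.017,-0.014,-0.002]], dr=[[0,0,-7.7],[0,0,-7.7],[0,0,-7.7],[0,0,-7.7],[0,0,-7.7],[0,0,-7.7],[0,0,-7.7],[0,0,-7.7]])

```text
t: 19.2
eef_pos: [0.4922, 0.0305, 0.2217]
orientation: [[-0.776, 0.631, 0.012], [0.631, 0.776, 0.001], [-0.009, 0.008, -1.0]]
force: [-0.5, -0.6, 0.5]
grip_width: 0.0119
```

```bash
python3 -c "
from h import *
plan([.495,-.1815,.19],-145,10)"
```

```text
t 19.20 p [492.2  30.5 221.7] yawx 140.86 tilt [0.66 0.03] F [-0.47 -0.57  0.53] T [-0.028 -0.021  0.017] w 11.9 q [-0.17  0.15  1.67  0.    1.31 -1.05]
xyz [[-0.0136, -0.0163, 0.0032], [-0.0114, -0.0179, 0.0031], [-0.009, -0.0192, 0.0031], [-0.0064, -0.0202, 0.0031], [-0.0038, -0.0209, 0.0031], [-0.001, -0.0212, 0.0031], [0.0017, -0.0211, 0.0031], [0.0044, -0.0207, 0.0031], [0.0071, -0.02, 0.0031], [0.0096, -0.0189, 0.0032]]
dr [[0.01, 0.07, -7.41], [0.01, 0.07, -7.41], [0.01, 0.07, -7.41], [0.01, 0.07, -7.41], [0.01, 0.07, -7.41], [0.01, 0.07, -7.41], [0.01, 0.07, -7.41], [0.01, 0.07, -7.41], [0.01, 0.07, -7.41], [0.01, 0.07, -7.41]]
```

Emit:
step_arm(xyz=[[-0.014,-0.016,0.003],[-0.011,-0.018,0.003],[-0.009,-0.019,0.003],[-0.006,-0.02,0.003],[-0.004,-0.021,0.003],[-0.001,-0.021,0.003],[0.002,-0.021,0.003],[0.004,-0.02,0.003]], dr=[[0,0,-7.4],[0,0,-7.4],[0,0,-7.4],[0,0,-7.4],[0,0,-7.4],[0,0,-7.4],[0,0,-7.4],[0,0,-7.4]])

```text
t: 20.0
eef_pos: [0.4985, -0.1451, 0.2003]
orientation: [[-0.923, -0.384, 0.019], [-0.384, 0.923, -0.001], [-0.017, -0.008, -1.0]]
force: [-0.9, -0.3, -0.4]
grip_width: 0.0119
```

```bash
python3 -c "
from h import *
plan([.4953,-.1813,.15],-145,3)"
```

```text
t 20.00 p [ 498.5 -145.1  200.3] yawx -157.41 tilt [ 1.06 -0.09] F [-0.92 -0.28 -0.39] T [ 0.072 -0.02  -0.002] w 11.9 q [-0.5   0.2   1.65  0.01  1.27 -2.47]
xyz [[0.0059, -0.0106, 0.0167], [0.0066, -0.0102, 0.0167], [0.0072, -0.0098, 0.0167]]
dr [[-0.2, 0.3, -4.14], [-0.2, 0.3, -4.14], [-0.2, 0.3, -4.14]]
```

Emit:
step_arm(xyz=[[0.006,-0.011,0.016],[0.006,-0.01,0.016],[0.004,-0.005,0.012],[0,0,0],[0,0,0]], dr=[[-0.2,0.3,-4.1],[-0.2,0.3,-4.1],[-0.2,0.3,-4],[0,0,0],[0,0,0]])

```text
t: 20.5
eef_pos: [0.4968, -0.1804, 0.1562]
orientation: [[-0.818, -0.575, 0.002], [-0.575, 0.818, -0.002], [-0.001, -0.003, -1.0]]
force: [1.2, 0.4, -0.4]
grip_width: 0.0118
```

```bash
python3 -c "
from h import *
plan([.4953,-.1813,.09],-145,4)"
```

```text
t 20.50 p [ 496.8 -180.4  156.2] yawx -144.88 tilt [ 0.14 -0.12] F [ 1.18  0.43 -0.41] T [ 0.06   0.005 -0.03 ] w 11.8 q [-0.56  0.27  1.68 -0.    1.19 -2.74]
xyz [[0.0004, 0.0001, 0.0166], [0.0004, 0.0001, 0.0166], [0.0004, 0.0, 0.0166], [0.0004, 0.0, 0.0166]]
dr [[-0.05, 0.01, 0.03], [-0.05, 0.01, 0.03], [-0.05, 0.01, 0.03], [-0.05, 0.01, 0.03]]
```

Emit:
step_arm(xyz=[[0.001,0,0.016],[0.0005,0,0.016],[0,0,0.016],[0,0,0.016],[0,0,0.008],[0,0,0],[0,0,0]], dr=[[-0.1,0,0],[-0.05,0,0],[0,0,0],[0,0,0],[0,0,0],[0,0,0],[0,0,0]])

```text
t: 21.2
eef_pos: [0.5001, -0.1802, 0.0892]
orientation: [[-0.822, -0.57, 0.012], [-0.57, 0.822, -0.005], [-0.007, -0.011, -1.0]]
force: [-0.4, 0.3, -0.2]
grip_width: 0.0118
```

```bash
python3 -c "
from h import *
o=get_obs();plan([.4953,-.1813,.06],-145,1)
snap('b1',[.4945,-.1815,.05],28,28,names=('scene',))
x,y=np.round(proj('scene',[[.4945,-.1815,.05]])[0]).astype(int)
overlay('b1',np.array([x-28,y-28]),14,'scene',o,(.4945,-.1815),35,o['eef_pos'][2]-.0219)"
```

```text
t 21.20 p [ 500.1 -180.2   89.2] yawx -145.28 tilt [ 0.68 -0.3 ] F [-0.36  0.29 -0.2 ] T [ 0.077 -0.005  0.02 ] w 11.8 q [-0.56  0.34  1.76  0.    1.02 -2.74]
xyz [[0.0048, 0.0022, 0.0291]]
dr [[-0.64, 0.39, -0.28]]
b1 scene off 236 151 s 14
```

View pics/b1scene_o.png

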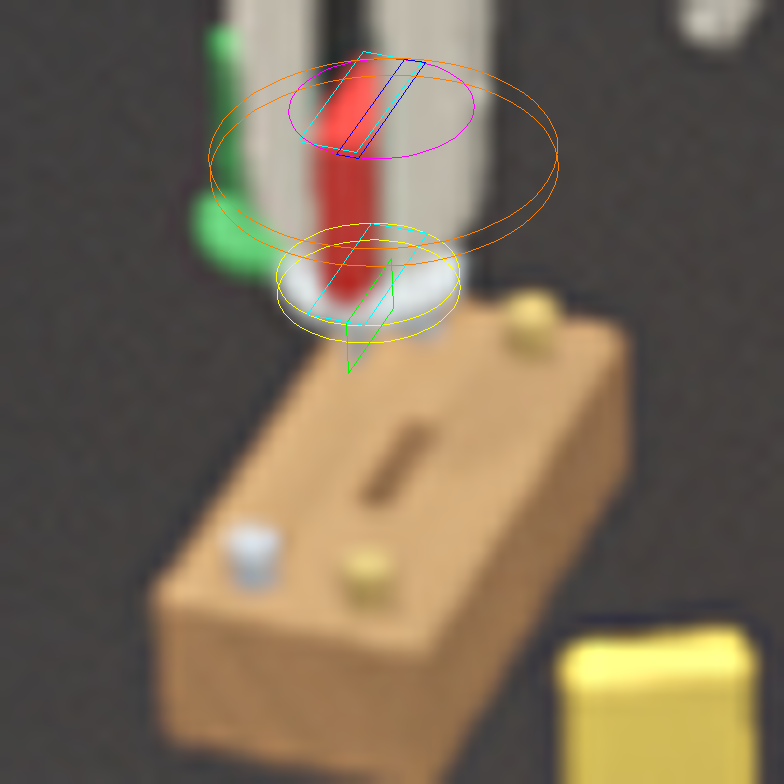

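```bash
python3 -c "
from h import *
print(ray('scene',un((400,466),14,[236,151]),.034))"
```

```text
[ 0.49432451 -0.18047662  0.034     ]
```

Emit:
step_arm(xyz=[[0.005,0.0022,0.004],[0,0,0.003],[0,0,0],[0,0,0]], dr=[[-0.6,0.4,-0.3],[0,0,0],[0,0,0],[0,0,0]])

```text
t: 21.65
eef_pos: [0.4955, -0.1822, 0.0837]
orientation: [[-0.819, -0.574, 0.003], [-0.574, 0.819, -0.002], [-0.001, -0.003, -1.0]]
force: [0.2, 0.4, -1.4]
grip_width: 0.0117
```

```bash
python3 -c "
from h import *
plan([.4953,-.1813,.06],-145,1)"
```

```text
t 21.65 p [ 495.5 -182.2   83.7] yawx -144.98 tilt [ 0.15 -0.14] F [ 0.18  0.42 -1.42] T [0.119 0.057 0.079] w 11.7 q [-0.56  0.35  1.77 -0.    1.02 -2.74]
xyz [[-0.0003, 0.0009, 0.0237]]
dr [[-0.2, 0.04, 0.02]]
```

Emit:
step_arm(xyz=[[-0.0003,0.0008,0.007],[0,0,0.007],[0,0,0.006],[0,0,0.003],[0,0,0]], dr=[[-0.2,0,0],[0,0,0],[0,0,0],[0,0,0],[0,0,0]])

```text
t: 22.15
eef_pos: [0.4951, -0.1811, 0.0583]
orientation: [[-0.819, -0.574, -0.0], [-0.574, 0.819, 0.001], [-0.0, 0.001, -1.0]]
force: [-0.2, 0.1, -0.7]
grip_width: 0.0115
```

```bash
python3 -c "
from h import *
plan([.4954,-.1814,.0445],-145,1)"
```

```text
t 22.15 p [ 495.1 -181.1   58.3] yawx -144.99 tilt [-0.01  0.07] F [-0.16  0.05 -0.72] T [ 0.092  0.027 -0.001] w 11.5 q [-0.56  0.38  1.79  0.    0.97 -2.75]
xyz [[-0.0001, -0.0004, 0.0138]]
dr [[0.06, 0.03, 0.01]]
```

Emit:
step_arm(xyz=[[0,-0.0004,0.003],[0,0,0.003],[0,0,0.003],[0,0,0]], dr=[[0,0,0],[0,0,0],[0,0,0],[0,0,0]])

```text
t: 22.55
eef_pos: [0.4955, -0.1815, 0.0485]
orientation: [[-0.819, -0.574, -0.0], [-0.574, 0.819, 0.001], [-0.001, 0.001, -1.0]]
force: [-0.2, 1.0, 0.5]
grip_width: 0.0115
```

```bash
python3 -c "
from h import *
plan([.4954,-.1814,.0445],-145,1)"
```

```text
t 22.55 p [ 495.5 -181.5   48.5] yawx -144.99 tilt [-0.01  0.06] F [-0.15  0.97  0.47] T [ 0.03   0.014 -0.003] w 11.5 q [-0.56  0.4   1.8   0.    0.94 -2.75]
xyz [[-0.0, 0.0002, 0.004]]
dr [[0.06, 0.03, 0.01]]
```

In the pocket (tip about 7 mm below the block top, no force). Now down to the collar.

Emit:
step_arm(xyz=[[0,0,0.002],[0,0,0.0015],[0,0,0.001],[0,0,0.0005],[0,0,0]], dr=[[0,0,0],[0,0,0],[0,0,0],[0,0,0],[0,0,0]])

```text
t: 23.05
eef_pos: [0.4958, -0.1817, 0.0437]
orientation: [[-0.819, -0.574, 0.001], [-0.574, 0.819, 0.001], [-0.001, 0.0, -1.0]]
force: [0.3, -0.1, -0.6]
grip_width: 0.0116
```

```bash
python3 -c "
from h import *
state()"
```

```text
t 23.05 p [ 495.8 -181.7   43.7] yawx -144.99 tilt [0.04 0.03] F [ 0.27 -0.09 -0.57] T [ 0.079  0.047 -0.073] w 11.6 q [-0.56  0.4   1.81  0.    0.93 -2.75]
```

Emit:
step_arm(xyz=[[0,0,0.0007],[0,0,0.0007],[0,0,0]], dr=[[0,0,0],[0,0,0],[0,0,0]])

```text
t: 23.35
eef_pos: [0.496, -0.1818, 0.0438]
orientation: [[-0.819, -0.574, 0.001], [-0.574, 0.819, 0.0], [-0.001, -0.001, -1.0]]
force: [0.4, -0.2, -0.4]
grip_width: 0.012
```

```bash
python3 -c "
from h import *
state()"
```

```text
t 23.35 p [ 496.  -181.8   43.8] yawx -144.97 tilt [0.08 0.  ] F [ 0.37 -0.2  -0.43] T [0.098 0.03  0.003] w 12.0 q [-0.56  0.4   1.81  0.    0.93 -2.75]
```

Emit:
step_arm(xyz=[[0,0,0.0015],[0,0,0]], dr=[[0,0,0],[0,0,0]])

```text
t: 23.55
eef_pos: [0.4963, -0.182, 0.044]
orientation: [[-0.819, -0.574, 0.002], [-0.574, 0.819, -0.001], [-0.002, -0.002, -1.0]]
force: [0.8, -0.0, -0.5]
grip_width: 0.0117
```

```bash
python3 -c "
from h import *
o=state()
snap('b2',[.4945,-.1815,.05],28,28,names=('scene',))"
```

```text
t 23.55 p [ 496.3 -182.    44. ] yawx -144.97 tilt [ 0.14 -0.05] F [ 0.81 -0.04 -0.48] T [0.083 0.058 0.041] w 11.7 q [-0.56  0.4   1.81  0.    0.93 -2.75]
b2 scene off 236 151 s 14
```

View pics/b2scene.png

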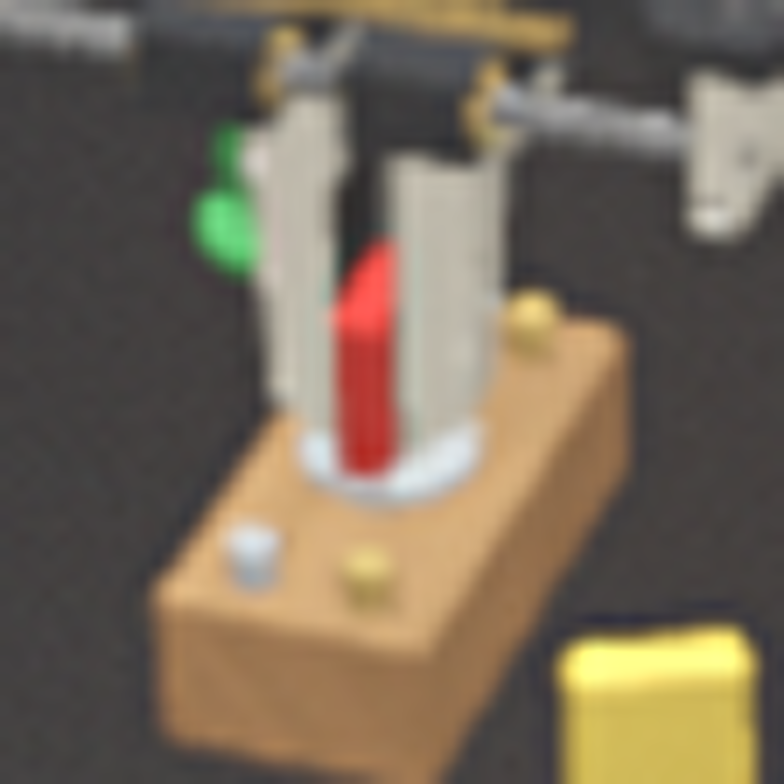

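Emit:
step_arm(xyz=[[0.0005,0.0003,0.003],[0,0,0.001]], dr=[[-0.2,0.1,0],[0,0,0]])

```text
t: 23.8
eef_pos: [0.4968, -0.1822, 0.0436]
orientation: [[-0.819, -0.574, 0.001], [-0.574, 0.819, 0.0], [-0.001, -0.001, -1.0]]
force: [0.4, 0.5, -0.6]
grip_width: 0.0119
```

```bash
python3 -c "
from h import *
o=state()"
```

```text
t 23.80 p [ 496.8 -182.2   43.6] yawx -144.95 tilt [0.08 0.  ] F [ 0.43  0.47 -0.55] T [0.081 0.01  0.004] w 11.9 q [-0.56  0.41  1.8   0.    0.93 -2.75]
```

Emit:
step_arm(xyz=[[0.0005,0.0005,0.003],[0,0,0.002]], dr=[[0,0,0],[0,0,0]])

```text
t: 24.0
eef_pos: [0.4969, -0.1821, 0.0436]
orientation: [[-0.818, -0.575, 0.004], [-0.575, 0.818, -0.001], [-0.002, -0.003, -1.0]]
force: [-6.4, 2.8, 16.7]
grip_width: 0.0123
```

```bash
python3 -c "
from h import *
o=state()"
```

```text
t 24.00 p [ 496.9 -182.1   43.6] yawx -144.92 tilt [ 0.22 -0.08] F [-6.41  2.83 16.67] T [0.595 1.363 0.013] w 12.3 q [-0.56  0.4   1.81  0.    0.93 -2.75]
```

Emit:
step_arm(xyz=[[0,0,-0.0005],[0,0,0]], dr=[[-0.2,0.2,0],[0,0,0]])

```text
t: 24.2
eef_pos: [0.4972, -0.1823, 0.0447]
orientation: [[-0.818, -0.575, 0.0], [-0.575, 0.818, -0.001], [0.001, -0.001, -1.0]]
force: [-0.7, -0.1, -0.2]
grip_width: 0.0119
```

```bash
python3 -c "
from h import *
o=state()"
```

```text
t 24.20 p [ 497.2 -182.3   44.7] yawx -144.92 tilt [ 0.   -0.07] F [-0.67 -0.1  -0.18] T [ 0.078  0.051 -0.012] w 11.9 q [-0.56  0.41  1.8  -0.    0.93 -2.74]
```

Contact was felt at z = 43.6 mm, so the collar met the block. It now stands about 1 mm above that, upright, and I release it.

Emit:
step_arm(xyz=[[0,0,0.001],[0,0,0],[0,0,0],[0,0,0],[0,0,0],[0,0,0]], dr=[[0,0,0],[0,0,0],[0,0,0],[0,0,0],[0,0,0],[0,0,0]], gripper=45)

```text
t: 24.8
eef_pos: [0.4966, -0.1821, 0.0416]
orientation: [[-0.818, -0.575, -0.002], [-0.575, 0.818, 0.0], [0.002, 0.001, -1.0]]
force: [0.2, 0.4, -0.3]
grip_width: 0.0413
```

```bash
python3 -c "
from h import *
o=state()
snap('b3',[.4945,-.1815,.05],28,28,names=('scene',))"
```

```text
t 24.80 p [ 496.6 -182.1   41.6] yawx -144.93 tilt [-0.12  0.01] F [ 0.24  0.45 -0.26] T [0.059 0.051 0.034] w 41.3 q [-0.56  0.41  1.8  -0.    0.93 -2.74]
b3 scene off 236 151 s 14
```

View pics/b3scene.png

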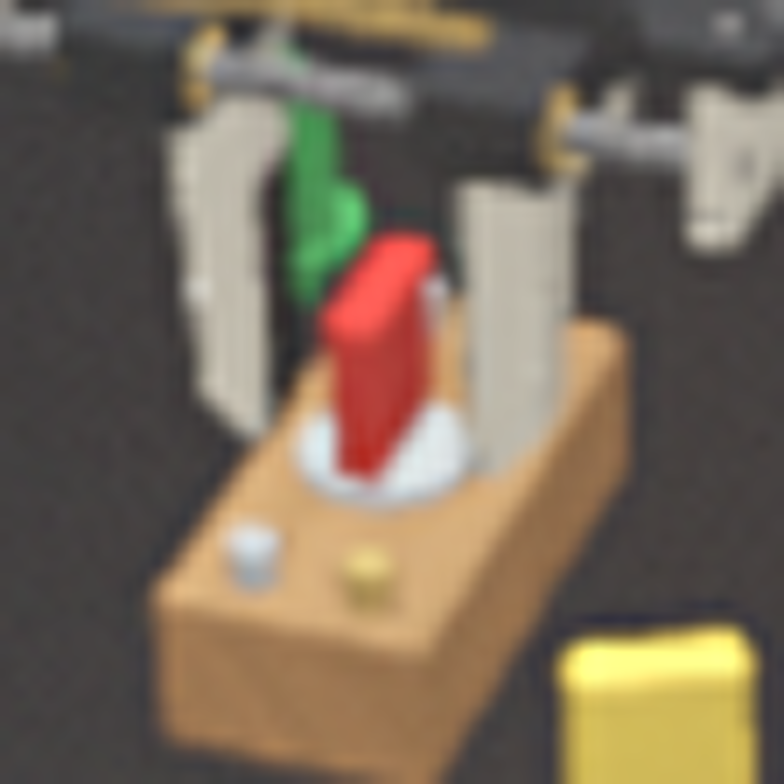

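Emit:
step_arm(xyz=[[0,0,-0.01],[0,0,-0.02],[0,0,-0.03],[0,0,-0.03],[0,0,-0.03],[0,0.03,-0.02],[0,0.04,0],[0,0.04,0]], dr=[[0,0,0],[0,0,0],[0,0,0],[0,0,0],[0,0,0],[0,0,0],[0,0,0],[0,0,0]])

```text
t: 25.65
eef_pos: [0.4353, -0.0939, 0.1925]
orientation: [[-0.821, -0.571, 0.003], [-0.571, 0.821, -0.003], [-0.001, -0.004, -1.0]]
force: [0.0, 0.9, -0.2]
grip_width: 0.0417
```

Emit:
step_arm(xyz=[[0.04,0.02,0],[0.04,0.02,0],[0.04,0.02,0],[0.04,0,0],[0,0,0],[0,0,0]], dr=[[0,0,4],[0,0,4],[0,0,4],[0,0,4],[0,0,0],[0,0,0]])

```text
t: 26.25
eef_pos: [0.258, -0.1151, 0.1958]
orientation: [[-0.948, -0.318, 0.011], [-0.318, 0.948, -0.01], [-0.007, -0.013, -1.0]]
force: [0.0, -0.2, 0.2]
grip_width: 0.0416
```

```bash
python3 -c "
from h import *
o=state()
im=get_image('top');cv2.imwrite('pics/ftop.png',im[:,:,::-1]);im=get_image('scene');cv2.imwrite('pics/fsc.png',im[:,:,::-1])
cv2.imwrite('pics/b4scene.png',cv2.resize(im[151:207,236:292,::-1],None,fx=14,fy=14,interpolation=cv2.INTER_CUBIC))
cv2.imwrite('pics/m7scene.png',cv2.resize(im[206:262,337:393,::-1],None,fx=14,fy=14,interpolation=cv2.INTER_CUBIC))
overlay('b4',np.array([236,151]),14,'scene',{'orientation':Rt(-145),'eef_pos':np.array([.4955,-.182,0])},(.4945,-.1815),-21,.022)
overlay('m7',np.array([337,206]),14,'scene',o,(.481,.2037),-100,.3,dz=-.0025)
"
```

```text
t 26.25 p [ 258.  -115.1  195.8] yawx -161.47 tilt [ 0.63 -0.55] F [ 0.04 -0.16  0.21] T [ 0.074 -0.016  0.003] w 41.6 q [-0.82 -0.26  2.11  0.    1.28 -2.72]
```

View pics/ftop.png

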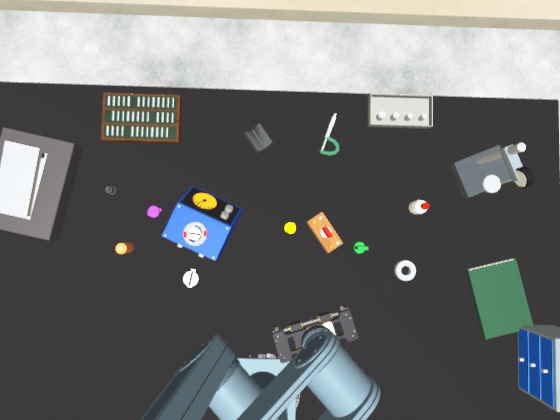

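View pics/b4scene_o.png

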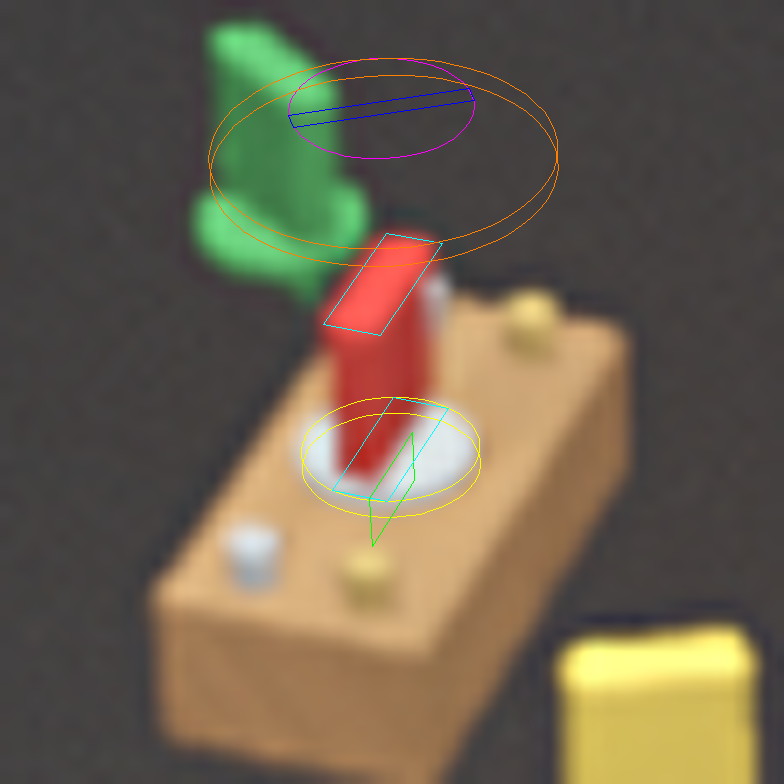

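View pics/m7scene_o.png

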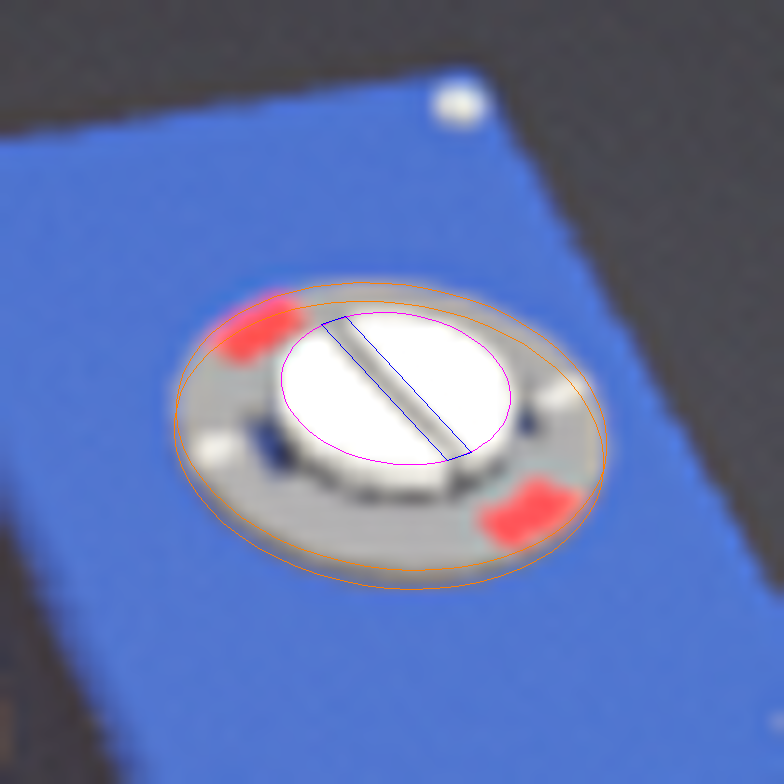

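View pics/fsc.png

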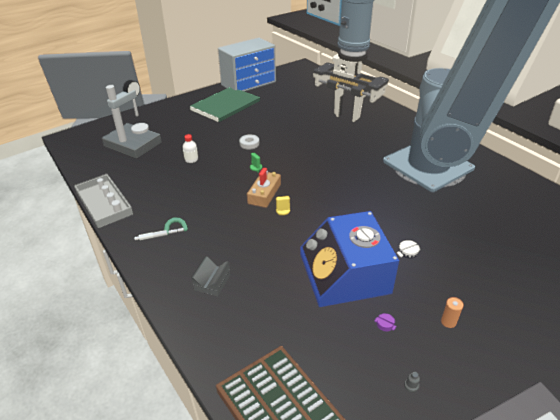

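```bash
python3 -c "
from h import *
im=cv2.imread('pics/ftop.png');cv2.imwrite('pics/ft2.png',cv2.resize(im[217:251,175:215],None,fx=16,fy=16,interpolation=cv2.INTER_CUBIC))
A=ray('scene',un((337,322),14,[337,206]),.115);B=ray('scene',un((460,458),14,[337,206]),.115);d=A-B;print(np.degrees(np.arctan2(d[1],d[0])))
print(np.abs(cv2.imread('pics/ftop.png').astype(int)-cv2.imread('pics/top0.png')).max(2)[80:300,:].max(), [tuple(x) for x in np.argwhere(np.abs(cv2.imread('pics/ftop.png').astype(int)-cv2.imread('pics/top0.png')).max(2)[80:290,:]>70)[:40]])
"
```

```text
-100.66182882853954
198 [(np.int64(146), np.int64(196)), (np.int64(146), np.int64(197)), (np.int64(147), np.int64(197)), (np.int64(147), np.int64(198)), (np.int64(147), np.int64(199)), (np.int64(147), np.int64(329)), (np.int64(148), np.int64(199)), (np.int64(148), np.int64(323)), (np.int64(148), np.int64(326)), (np.int64(148), np.int64(327)), (np.int64(148), np.int64(330)), (np.int64(149), np.int64(196)), (np.int64(149), np.int64(322)), (np.int64(149), np.int64(327)), (np.int64(149), np.int64(328)), (np.int64(150), np.int64(322)), (np.int64(150), np.int64(323)), (np.int64(150), np.int64(328)), (np.int64(150), np.int64(329)), (np.int64(150), np.int64(331)), (np.int64(151), np.int64(195)), (np.int64(151), np.int64(323)), (np.int64(151), np.int64(329)), (np.int64(151), np.int64(331)), (np.int64(152), np.int64(195)), (np.int64(152), np.int64(323)), (np.int64(152), np.int64(324)), (np.int64(152), np.int64(330)), (np.int64(153), np.int64(191)), (np.int64(153), np.int64(192)), (np.int64(153), np.int64(193)), (np.int64(153), np.int64(320)), (np.int64(153), np.int64(324)), (np.int64(153), np.int64(325)), (np.int64(154), np.int64(194)), (np.int64(154), np.int64(197)), (np.int64(154), np.int64(198)), (np.int64(154), np.int64(199)), (np.int64(154), np.int64(201)), (np.int64(154), np.int64(320))]
```

View pics/ft2.png

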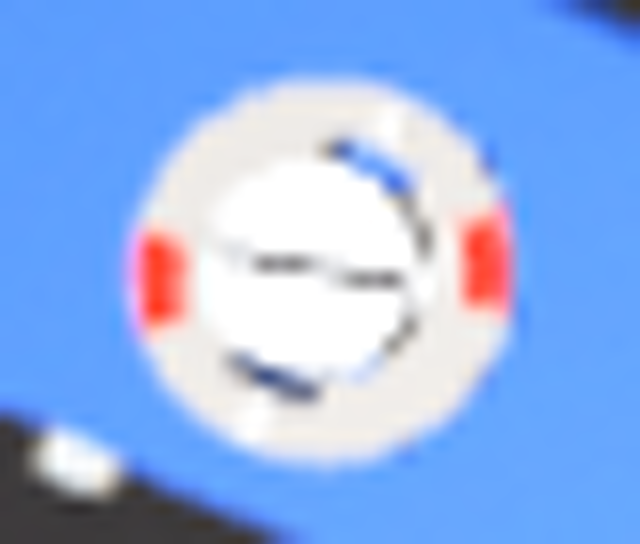

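```bash
python3 -c "
from rig import *
print(sign_off())"
```

```text
the job is handed in; nothing more can be done
None
```

The cover is locked in the meter, the red key is back upright in its pocket, and I handed the job in at about 26.5 s of the 72 s allowed.

- **Pressing:** The first try set the blade on top of the cover at about 3 N. I lifted, shifted 1.2 mm and felt it drop into the slot. The most I read on the key while pressing was about 9 N.
- **Turning:** I turned the cover clockwise with the key only. Friction read mostly 0.04–0.11 Nm, with one stray 0.155 earlier that fell back. At the end of the arc it rose to 0.14–0.17 Nm, which I took as the stop. That peak is slightly above the 0.15 Nm advised, though the rise was gradual and the reading noisy. I turned no further.
- **Catch:** As I eased up, the force fell to zero with the cover held about 2.5 mm below its start. Both cameras show the slot at -99° to -101°, about 76–77° round and just inside the red arcs, with the cover lying flat. I did not test the lock by turning it back.
- **Key:** I felt the collar meet the block at nearly the height I gripped it (43.6 mm against 43.9 mm), with a brief 17 N push. The picture after release matches the seated model.
- **Bench:** Among the differences I listed between the first and last top views, all lie at the ring and the key. The list was cut short, but by eye everything else is in place. The arm is clear of everything.

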